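# Put the round stamp away in the covered tool carousel

## Task

Turn the clear cover of the tilted tool carousel by its wooden bar until the framed opening lies squarely over the one empty compartment. Then lower the clay stamp with the round foot through the opening, foot first, until you feel it touch the compartment's raised floor, without pressing hard, and let go of it only there: do not drop it in. Leave the square-footed stamp and the coffee cup standing where they are.

Things in the scene. Friction and masses are not known exactly. Their poses are not given: they have to be found in the camera images.
- grip_bar (a point): Wooden bar that turns the carousel's cover, 80 mm long, 16 mm wide. The point is on the turning axis, 17 mm below the bar's top and 27 mm above the aluminium hub disc (96 mm across) that it rises from. z: the turning axis, outwards, 28 degrees from vertical, leaning towards the robot. x: along the bar, towards the opening. The cover turns endlessly either way and stays where left (friction 0.12 N m).
- opening (a point): Centre of the only opening of the cover (clear disc, 248 mm across, 5 mm thick), in its top face, 84 mm from the turning axis; axes as grip_bar. The opening is a sector of 60 degrees (88 mm wide here), from 48 to 117 mm from the axis, with an aluminium frame 4 mm proud of the cover on its outer edge and both sides.
- bay_mouth (a point): The point in the plane of the cover's top face above the centre of the empty compartment, 84 mm from the turning axis: the opening's centre must come here. x: outwards from the axis; z: along it. The wooden drum has six equal compartments; five hold things that show through the clear cover, one is empty. The drum does not turn.
- bay_floor (a point): Lowest point of the empty compartment, on the drum's own floor under bay_mouth, 70 mm below it along the turning axis; axes as bay_mouth. An adjustable plywood false floor, square to that axis, lies 3 to 18 mm above this point (differs each time, not measured; it does not give way). The compartment reaches from 34 to 117 mm from the axis; walls 5 mm thick.
- round_stamp: The stamp to put away: turned light wood, 135 mm tall, round foot 44 mm across and 26 mm high, then narrowing to a straight round handle 25 mm across from 45 to 128 mm above the foot; about 0.11 kg. It stands upright on the table; origin: centre of its underside; z: up along the handle.
- square_stamp: A like stamp with a square foot, 42 x 42 x 28 mm; same handle and height. Stands upright on the table, stays there. Origin: centre of its underside; z: up.
- coffee_cup: Lidded paper cup, 104 mm tall, 78 mm across the lid, 0.28 kg, standing on the table. Origin: centre of its underside; z: up.
- drum: The drum with its compartments, their contents and the false floor: wood, 248 mm across, 69 mm deep. Origin: on the turning axis, centre of its underside; z: along the turning axis; x: towards the empty compartment. It is locked, leaning 28 degrees on a wooden stand on the table.
Things that resemble listed ones, but are neither listed nor needed, are in the scene too. What is shaped like the square_stamp but blue is not meant.

How it is judged:
On the way, in this order (a step that is already met when the one before it is completed fails the run):
1. the cover's opening lies over the empty compartment (centres within 12 mm) (distance between opening and bay_mouth below 0.012 m), for 0.2 s.
2. the round stamp, still held, touches down in the empty compartment (z of round_stamp in the frame of bay_floor below 0.03 m and distance between round_stamp and bay_floor below 0.05 m and contact force between round_stamp and drum above 0.3 N and contact force between the fingers and round_stamp above 0.5 N), for 0.05 s.
At the end, for the whole second after the job is handed in: Opening's centre within 16 mm of bay_mouth; round stamp at rest in the empty compartment, foot down: underside's centre at most 34 mm above the drum's floor and within 50 mm of bay_floor, handle within 0.55 rad of the turning axis; square stamp and cup upright (distance between opening and bay_mouth below 0.016 m and z of round_stamp in the frame of bay_floor below 0.034 m and distance between round_stamp and bay_floor below 0.05 m and contact force between round_stamp and drum above 0.1 N and angle between the z axis of round_stamp and the z axis of bay_floor, either way round below 0.55 rad and height (world z) of round_stamp above 0.03 m and linear speed of round_stamp below 0.02 m/s and angle between each of square_stamp, coffee_cup's own z axis and vertical below 0.15 rad); the robot touches nothing.
It fails at once if the round stamp is pressed into the carousel with more than 60 N (contact force between round_stamp and drum above 60 N).
It fails at once if the square-footed stamp is moved by more than 20 mm or tipped (distance of square_stamp from where it was at the start of the episode above 0.02 m or angle between square_stamp's own z axis and vertical above 0.3 rad).
It fails at once if the coffee cup is moved by more than 20 mm or tipped (distance of coffee_cup from where it was at the start of the episode above 0.02 m or angle between coffee_cup's own z axis and vertical above 0.3 rad).
It also fails if it takes over 67 s, if anything falls off the work surface, if the arm or the gripper's body presses on something with over 40 N, if the wrist force passes 120 N, or if a joint passes its speed limit or range.

## Robot

A 7-joint arm with a two-finger parallel gripper is mounted at the origin on the work surface. World frame = base frame: x ahead of the robot, y to its left, z up, the work surface at z = 0. Lengths are in m, angles in rad, forces in N, time in s.
With the tool pointing down it reaches from about 0.4 to 0.85 m from the base axis. Payload 10.4 kg.
Tool frame: the origin (TCP) lies midway between the tips of the shut fingers; the grasp point (between the pads) lies 19 mm behind it; y points along the fingers, x is the direction in which the jaws open and shut, and the axes are right-handed (so a half turn about y gives the same grasp; the last joint's range is limited). The gripper opens to 87 mm and grips with 3 to 60 N. Pads are 19 mm wide; open, the fingers measure 117 mm over their backs; the gripper's body (75 mm by 190 mm) begins 51 mm behind the grasp point.
Start: joints at [-1.213, 0.332, -0.065, 1.46, 0.022, 1.35, -0.088], TCP at [0.232, 0.58, 0.223] pointing down, gripper open.
Joint ranges: [-2.6, 2.6], [-0.5, 2.12], [-1.47, 1.34], [0.16, 2.42], [-1.27, 4.41], [0.06, 2.06], [-2.6, 2.6]. Speed limits (rad/s): [2.22, 2.22, 2.79, 2.79, 3.14, 3.14, 3.14].

## Interface

Orientations are given as a unit quaternion [x, y, z, w].
In Python, from bench import r gives the robot as it stands. The module is installed in compiled form; this text tells all that it offers.
- The arm moves only by the tool arm_command, never from a script. Its argument "deltas" is one flat list of numbers, 6 for each row, row after row: the shift along the tool's x, y, z in m, then the turn, a rotation vector about the tool's x, y, z in degrees. In form: [tx, ty, tz, ax, ay, az, tx, ty, tz, ax, ay, az, ...]. A call has 1 to 8 rows; each row is the pose to reach, as a shift and turn from the pose commanded when the call began, along the tool's axes at that moment; what a row does not reach only later rows make up. A row lasts 1/8 s, in which the tool goes at most 62.5 mm and 10.7 degrees, less where a joint would pass 70% of its speed; a pose out of reach is approached as far as the arm can. A call with a gripper value outside its range is refused whole. "hand" is the opening, from 0 (shut) to 1 (fully open), set as the call begins (left out, the last holds). The fingers move at their own pace and stop on an object; "grip_force" is the grip in N (left out, the last holds). Time passes only in rows, so rows that repeat a pose let the fingers close. It gives the time, the measured TCP pose, the force and the opening at its end, in the units of the state.
- r.read_state(): the state, without advancing time (a new reading comes with each control period).
- r.camera(name): name is "scene" or "top"; returns a dict with "image" (420x560x3 uint8, red, green, blue), "intrinsics" (3x3 intrinsics, pixels), "world_from_camera" (4x4, takes a point from camera to world coordinates). Camera axes: x right, y down, z forward; pixel columns grow to the right and rows downward; lengths in m; the calibration is good to about 2 mm. A picture is of the moment at which its call begins. There is no depth.
- r.close_job(): hands the job in, once; it reports no verdict.
Trained networks look in a picture, given as the dict that the camera call returned (one of the last four; its "shot" number tells which), for a name from the list of things; names that differ only in an ending like _2 or _b are one class to them, and where a whole thing is asked for, a point or a joint stands for the part that bears it (a point fixed in the world has none). Each returns a list of dicts, best first, with "conf" (0 to 1); they miss things now and then, are a little off and sometimes report something else, mostly with a low value. They report only what shows in the picture. A call takes as long as a camera call. They do not tell look-alikes from the thing itself.
- r.boxes_of(picture, query): "centre" ([row, column] in pixels, amid what is visible of it).
- r.regions_of(picture, query): "region" (420x560 bool, what is visible of it) and "centre" ([row, column] in pixels, amid what is visible of it).
The state is a dict: "time": time; "joint_positions": joint angles; "joint_vel": joint speeds; "joint_torque": joint torques, N m; "ee_pos": TCP position; "eef_rot": TCP orientation; "ft_force": force on the tool from outside, world axes, zero at the start; "torque": the same for the moment, N m; "width": finger opening in m.
Only numpy, scipy, OpenCV 4.12 (cv2) and the standard library are available. Lean on these libraries where they do the work, as an engineer would, in place of code of your own. Each camera call takes 0.05 s, during which the arm holds its last target.

## Working session

There is one attempt and no reset: what is moved stays moved. The work goes in short steps, Python scripts to look and compute and a tool call to move; the robot and the scene stay as the last step left them, time stands still between calls to the robot, and variables do not carry over. Pictures are saved under pics/ and viewed, and the job is handed in when it is done.

Besides the shell and the picture viewer there is one more tool, called after ">>>" as name(argument=value, ...) on one line, values as JSON. arm_command: Moves the arm, as the interface text tells. Its arguments: {"type":"object","properties":{"deltas":{"type":"array","items":{"type":"number"}},"hand":{"type":"number"},"grip_force":{"type":"number"}},"required":["deltas"]}

```bash
mkdir -p pics; python3 - <<'E'
from bench import r
import cv2,pickle
s=r.read_state();print(s['time'],s['ee_pos'],s['eef_rot'],s['width'])
P={}
for n in("scene","top"):
    p=r.camera(n);P[n]=p
    cv2.imwrite(f'pics/{n}0.png',cv2.resize(p['image'][:,:,::-1],(800,600)))
    print(n,p['intrinsics'].tolist(),p['world_from_camera'].round(4).tolist())
    for q in("grip_bar","opening","round_stamp","square_stamp","coffee_cup","drum"):
        try:print(q,[(d['conf'],d['centre']) for d in r.boxes_of(p,q)])
        except Exception as e:print(q,e)
pickle.dump(P,open('p0.pkl','wb'))
print(r.read_state()['time'])
E
```

```text
0.0 [0.23212215 0.57987515 0.22174298] [ 0.5858806   0.39594564 -0.39676321 -0.58527765] 0.08677501719796843
scene [[423.9113684182994, 0.0, 276.5198365969415], [0.0, 423.9113684182994, 208.88592328119339], [0.0, 0.0, 1.0]] [[0.4408, 0.5678, -0.6952, 1.1148], [0.8975, -0.2895, 0.3326, -0.3522], [-0.0124, -0.7706, -0.6372, 0.6769], [0.0, 0.0, 0.0, 1.0]]
grip_bar [(0.61, [195.1, 338.5])]
opening [(0.63, [194.1, 340.2])]
round_stamp [(0.58, [193.0, 343.4]), (0.56, [259.0, 138.4])]
square_stamp [(0.76, [299.3, 178.1]), (0.67, [260.3, 186.8]), (0.23, [227.5, 358.3])]
coffee_cup [(0.71, [215.0, 235.7])]
drum [(0.9, [226.3, 360.6])]
top [[403.21462726278776, 0.0, 275.3831241401872], [0.0, 403.21462726278776, 206.14673498277838], [0.0, 0.0, 1.0]] [[0.0198, -0.9833, 0.1809, 0.3911], [-0.9998, -0.0188, 0.0069, -0.1], [-0.0034, -0.181, -0.9835, 1.006], [0.0, 0.0, 0.0, 1.0]]
grip_bar [(0.89, [210.4, 202.1])]
opening [(0.79, [208.7, 201.9])]
round_stamp [(0.84, [259.3, 377.4])]
square_stamp [(0.62, [237.5, 344.2])]
coffee_cup [(0.92, [258.4, 292.2])]
drum [(0.67, [168.8, 182.9])]
0.7
```

View pics/scene0.png

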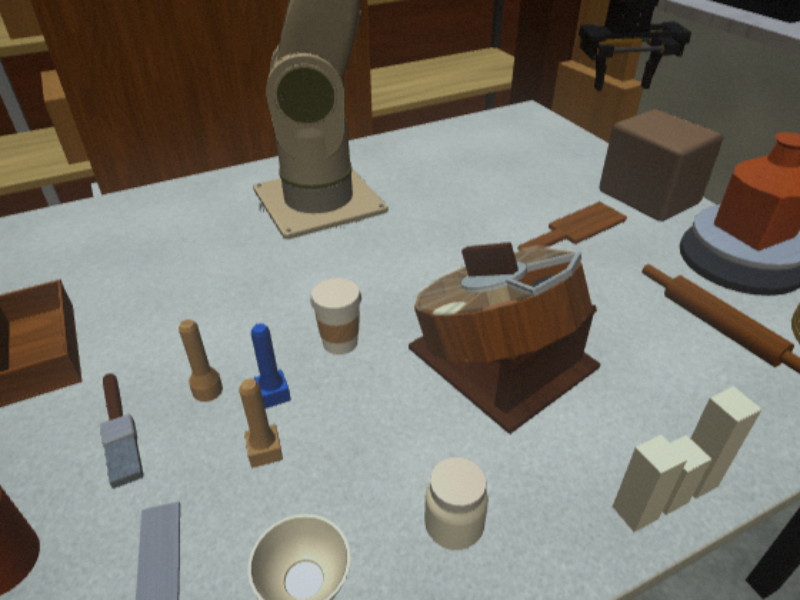

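View pics/top0.png

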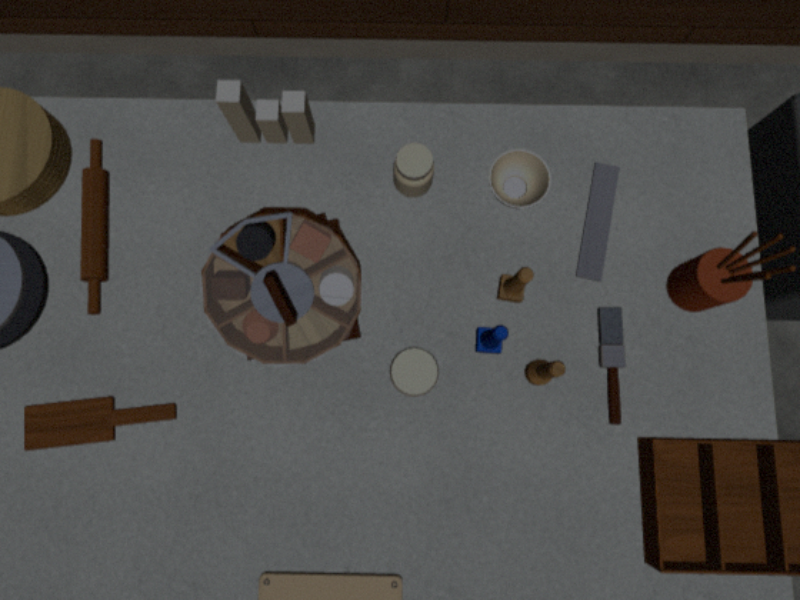

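```bash
python3 - <<'E'
import pickle,cv2,numpy as np
P=pickle.load(open('p0.pkl','rb'))
a=P['top']['image'][140:262,130:262,::-1];b=P['scene']['image'][160:300,280:425,::-1]
a=cv2.convertScaleAbs(cv2.resize(a,None,fx=4.5,fy=4.5,interpolation=cv2.INTER_CUBIC),alpha=1.6)
cv2.imwrite('pics/za.png',a)
cv2.imwrite('pics/zb.png',cv2.resize(b,None,fx=4,fy=4,interpolation=cv2.INTER_CUBIC))
E
```

```text
(no output)
```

View pics/za.png

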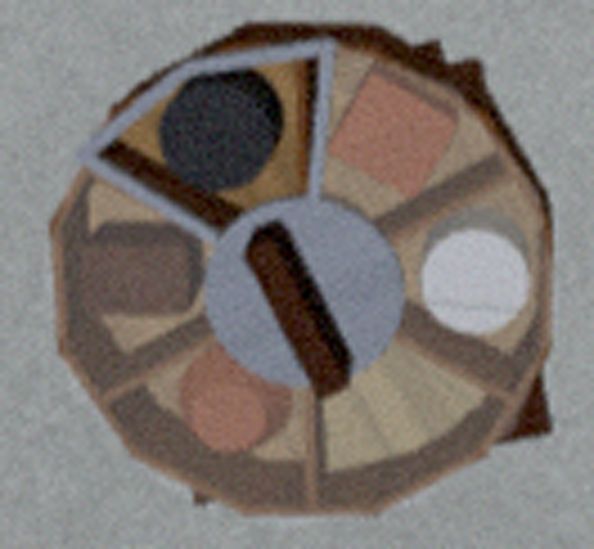

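View pics/zb.png

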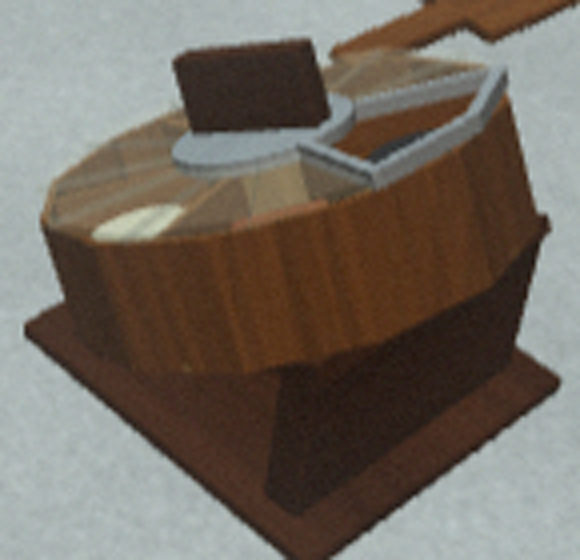

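```bash
cat > geo.py <<'E'
import numpy as np,cv2
from scipy.optimize import least_squares
from scipy.spatial.transform import Rotation as R
def proj(p,X):
    T=np.linalg.inv(p['world_from_camera']);X=np.atleast_2d(X)
    c=X@T[:3,:3].T+T[:3,3];u=c@np.asarray(p['intrinsics']).T
    return u[:,:2]/u[:,2:]
def ray(p,uv):
    M=p['world_from_camera'];d=M[:3,:3]@np.linalg.inv(p['intrinsics'])@np.array([uv[0],uv[1],1.]);return M[:3,3],d/np.linalg.norm(d)
def onz(p,uv,z):
    o,d=ray(p,uv);return o+d*(z-o[2])/d[2]
def frame(az,tilt=np.radians(28)):
    z=np.array([np.sin(tilt)*np.cos(az),np.sin(tilt)*np.sin(az),np.cos(tilt)])
    x=np.array([1.,0,0]);x-=z*(x@z);x/=np.linalg.norm(x)
    return np.column_stack([x,np.cross(z,x),z])
def pt(G,az,rad,ang,h): # ang about axis from proj world x; h rel to G
    F=frame(az);return G+F@np.array([rad*np.cos(ang),rad*np.sin(ang),h])
E
python3 - <<'E'
import pickle
from geo import *
P=pickle.load(open('p0.pkl','rb'));t,s=P['top'],P['scene']
from bench import r
def za(x,y):return (x+.5)/4.5-.5+130,(y+.5)/4.5-.5+140
def zb(x,y):return (x+.5)/4-.5+280,(y+.5)/4-.5+160
# unknown G(3),az,th(cover),dr(drum), hub thickness th
def hubext(p,G,az):
    a=np.linspace(0,2*np.pi,180);F=frame(az)
    X=G+np.column_stack([.048*np.cos(a),.048*np.sin(a),0*a-.027])@F.T
    u=proj(p,X);return u[:,0].min(),u[:,0].max(),u[:,1].min(),u[:,1].max()
def model(q):
    G=q[:3];az,th,dr,t0=q[3:]
    c=-.027-t0
    e=[]
    h=hubext(t,G,az);e+=[h[0]-za(203,0)[0],h[1]-za(407,0)[0],h[2]-za(0,195)[1],h[3]-za(0,388)[1]]
    h=hubext(s,G,az);e+=[h[0]-zb(172,0)[0],h[1]-zb(355,0)[0]]
    def add(p,X,uv,w=1):
        e.extend(list(w*(proj(p,X)[0]-np.array(uv))))
    a=np.radians(30)
    for sg,pa,pb in((1,(90,155),(502,72)),(-1,(327,45),(378,165))):
        X=pt(G,az,.119,th+sg*np.radians(31),c+.004)
        add(t,X,za(*pa)); add(s,X,zb(*pb))
    # bar top centre ends
    for sg,pa,pb in((1,(268,228),(311,40)),(-1,(335,375),(180,57))):
        X=pt(G,az,sg*.04,th,.017)
        add(t,X,za(*pa),.7); add(s,X,zb(*pb),.7)
    # drum wall outer ends (top of walls, just under cover)
    for k,pa in((0,(310,490)),(1,(508,393)),(2,(503,165))):
        add(t,pt(G,az,.117,dr+np.radians(-30+60*k),c-.005),za(*pa))
    e.append((t0-.004)/.002)
    return np.array(e)
best=None
for th0 in(0,1,-1):
  f=least_squares(model,[.48,.1,.2,np.pi,.5+th0,.5+np.pi,.004],loss='soft_l1')
  if best is None or f.cost<best.cost:best=f
q=best.x;print(best.cost,q.round(4),np.degrees(q[3:6]).round(1));print(model(q).round(1))
np.save('q.npy',q)
G=q[:3];az,th,dr,t0=q[3:]
print('mouth',pt(G,az,.084,dr,-.027-t0),'open',pt(G,az,.084,th,-.027-t0))
for n,p,sc in(('top',t,za),('scene',s,zb)):
    im=cv2.resize(p['image'][:,:,::-1],None,fx=4,fy=4,interpolation=cv2.INTER_CUBIC)
    def L(X,c):
        u=proj(p,np.array(X));cv2.polylines(im,[np.int32((u+.5)*4-.5)],False,c,1)
    c=-.027-t0;A=np.linspace(0,2*np.pi,100)
    L([pt(G,az,.048,a,-.027) for a in A],(0,0,255)); L([pt(G,az,.124,a,c) for a in A],(0,255,0));L([pt(G,az,.124,a,c-.074) for a in A],(0,255,0))
    sa=np.linspace(-np.pi/6,np.pi/6,12)
    L([pt(G,az,.048,th-np.pi/6,c+.004)]+[pt(G,az,.117,th+a,c+.004) for a in sa]+[pt(G,az,.048,th+np.pi/6,c+.004)],(255,0,0))
    L([pt(G,az,.048,dr-np.pi/6,c-.005)]+[pt(G,az,.117,dr+a,c-.005) for a in sa]+[pt(G,az,.048,dr+np.pi/6,c-.005)],(255,0,255))
    F=frame(az);Fb=F@R.from_euler('z',th).as_matrix()
    for h in(.017,-.027):L([G+Fb@np.array([x,y,h]) for x,y in((.04,.008),(.04,-.008),(-.04,-.008),(-.04,.008),(.04,.008))],(0,255,255))
    im=im[540:1060,500:1060] if n=='top' else im[640:1200,1120:1700]
    cv2.imwrite(f'pics/ov_{n}.png',im)
# objects on the table
for n,uv in(('round',(0,0)),):pass
for nm,uv in(('round_foot',(540*.7,372*.7)),('sq_foot',(512*.7,289*.7)),('blue_foot',(490*.7,341*.7))):
    print(nm,onz(t,uv,.013))
for nm,uv in(('round_top',(557*.7,369*.7)),('sq_top',(525*.7,274*.7)),('blue_top',(501*.7,332*.7))):
    print(nm,onz(t,uv,.135))
print('cup',onz(t,(414*.7,371*.7),.104))
st=r.read_state();print(st['ee_pos'],R.from_quat(st['eef_rot']).as_matrix().round(3))
E
```

```text
12.253743972654757 [0.5391 0.073  0.1707 3.3606 0.4711 3.7085 0.004 ] [192.5  27.  212.5]
[-0.  -0.5 -0.9 -1.4  0.5  0.6 -0.7 -1.1 -0.6 -0.4 -0.3 -0.2  0.1  1.2
 -2.   1.7 -0.5  0.3 -0.2  2.3 -0.  -0.4  0.7  3.2  1.4  0.3  2.7  0.3
  0. ]
mouth [0.49028256 0.03509362 0.1058533 ] open [0.61979026 0.11011935 0.18173607]
round_foot [ 0.44386476 -0.34613929  0.013     ]
sq_foot [ 0.58750437 -0.30085339  0.013     ]
blue_foot [ 0.49530576 -0.26131564  0.013     ]
round_top [ 0.44235121 -0.34148643  0.135     ]
sq_top [ 0.58739587 -0.29666672  0.135     ]
blue_top [ 0.4965233  -0.25832261  0.135     ]
cup [ 0.43673795 -0.12802149  0.104     ]
[0.23229059 0.58024911 0.22260152] [[ 0.372  0.    -0.928]
 [ 0.928  0.     0.372]
 [ 0.    -1.     0.   ]]
```

View pics/ov_top.png

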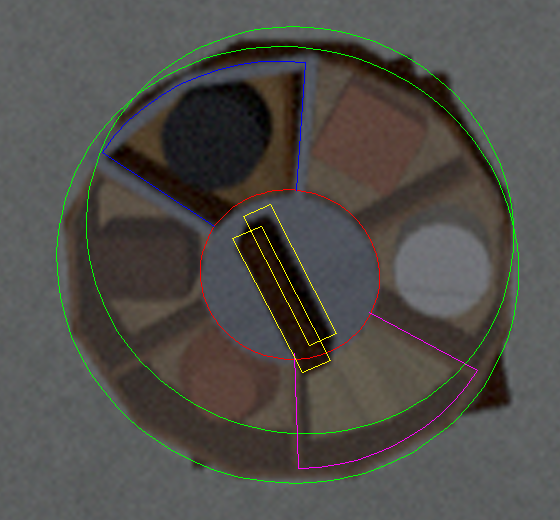

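View pics/ov_scene.png

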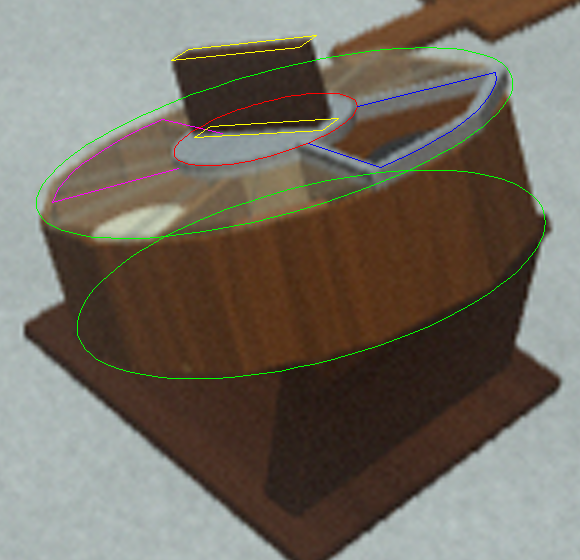

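```bash
python3 - <<'E'
import pickle,cv2,numpy as np
P=pickle.load(open('p0.pkl','rb'))
def z(n,r0,r1,c0,c1,f,o,g):
    a=P[n]['image'][r0:r1,c0:c1,::-1]
    a=cv2.resize(a,None,fx=f,fy=f,interpolation=cv2.INTER_CUBIC)
    a=np.uint8(255*np.clip(a/255.*1.3,0,1)**g)
    for k in range(0,c1-c0,10):
        cv2.putText(a,str(c0+k),(k*f,8),0,.3,(0,0,255),1);cv2.line(a,(int((k+.5)*f),10),(int((k+.5)*f),16),(0,0,255),1)
    for k in range(0,r1-r0,10):
        cv2.putText(a,str(r0+k),(0,int((k+.5)*f)),0,.3,(0,0,255),1);cv2.line(a,(18,int((k+.5)*f)),(24,int((k+.5)*f)),(0,0,255),1)
    cv2.imwrite(o,a)
z('top',140,258,138,255,5,'pics/h1.png',.5)
z('scene',165,255,285,420,5,'pics/h2.png',.5)
E
```

```text
(no output)
```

View pics/h1.png

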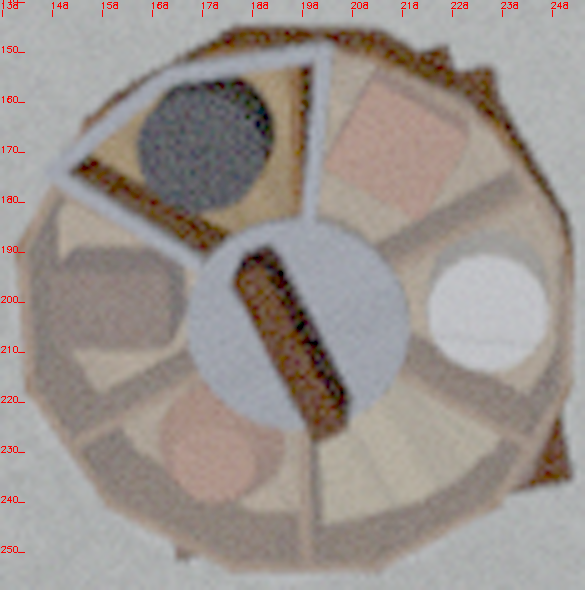

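View pics/h2.png

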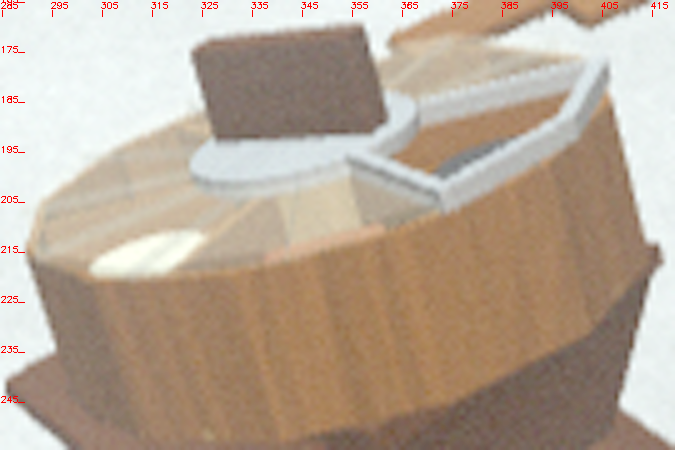

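```bash
cat > fit.py <<'E'
import pickle
from geo import *
P=pickle.load(open('p0.pkl','rb'));t,s=P['top'],P['scene']
za=lambda x,y:np.array([x/5-.5+138,y/5-.5+140]); zb=lambda x,y:np.array([x/5-.5+285,y/5-.5+165])
def hubext(p,G,az):
    a=np.linspace(0,2*np.pi,180);F=frame(az)
    u=proj(p,G+np.column_stack([.048*np.cos(a),.048*np.sin(a),0*a-.027])@F.T);return u
def sd(u,p):
    h=cv2.convexHull(np.float32(u));return cv2.pointPolygonTest(h,(float(p[0]),float(p[1])),True)
hub_t=[(188,325),(410,325),(255,225),(300,217),(385,255),(240,412),(202,370),(385,390),(405,290)]
hub_s=[(190,163),(205,150),(258,182),(340,165),(410,128),(417,105),(400,92)]
out_t=[(18,240),(26,385),(110,500),(230,572),(380,572),(500,502),(570,300),(565,210),(230,28),(380,30),(90,120)]
out_s=[(30,250),(38,215),(52,340),(72,420),(610,110),(645,240),(590,330),(450,405),(330,438)]
def model(q,full=False):
    G=q[:3];az,th,dr,t0=q[3:];c=-.027-t0;e=[]
    for p,pts,f in((t,hub_t,za),(s,hub_s,zb)):
        u=hubext(p,G,az);e+=[sd(u,f(*a)) for a in pts]
    A=dr+np.radians(15+30*np.arange(12))
    for p,pts,f in((t,out_t,za),(s,out_s,zb)):
        u=proj(p,np.array([pt(G,az,.124,a,h) for a in A for h in(c-.004,c-.074)]));e+=[sd(u,f(*a)) for a in pts]
    def add(p,X,uv,w=1):e.extend(list(w*(proj(p,X)[0]-np.array(uv))))
    for sg,pa,pb in((1,(60,170),(606,62)),(-1,(325,48),(443,190))):
        X=pt(G,az,.121,th+sg*np.radians(31.5),c+.004);add(t,X,za(*pa));add(s,X,zb(*pb))
    F=frame(az)@R.from_euler('z',th).as_matrix()
    bar=[G+F@np.array([x,y,h]) for x in(-.04,.04) for y in(-.008,.008) for h in(.017,-.027)]
    for pa in((235,282),(315,442),(350,405),(270,247),(345,430)):e.append(.7*sd(proj(t,bar),za(*pa)))
    for pb in((192,50),(214,138),(388,125),(362,25),(200,40),(300,30),(300,134)):e.append(.7*sd(proj(s,bar),zb(*pb)))
    for k,pa in((0,(306,520)),(1,(530,442)),(2,(517,178))):
        X=pt(G,az,.117,dr+np.radians(-30+60*k),c-.005); X0=pt(G,az,.06,dr+np.radians(-30+60*k),c-.005)
        u,v=proj(t,np.array([X,X0]));d=(u-v)/np.linalg.norm(u-v);w=za(*pa)-v;e.append(d[0]*w[1]-d[1]*w[0])
    e.append((t0-.005)/.0015)
    return np.array(e)
if __name__=='__main__':
    q=least_squares(model,np.load('q.npy'),loss='soft_l1',diff_step=1e-3).x
    q=least_squares(model,q,loss='soft_l1',diff_step=1e-4);print(q.cost);q=q.x
    print(q.round(4),np.degrees(q[3:6]).round(1));print(model(q).round(1))
    np.save('q.npy',q);G=q[:3];az,th,dr,t0=q[3:];c=-.027-t0
    print('mouth',pt(G,az,.084,dr,c),'base az',180+np.degrees(np.arctan2(G[1],G[0])))
    for n,p,c0,r0,w,h in(('top',t,138,140,117,118),('scene',s,285,165,135,110)):
        im=cv2.resize(p['image'][r0:r0+h,c0:c0+w,::-1],None,fx=5,fy=5,interpolation=cv2.INTER_CUBIC);im=np.uint8(255*(im/255.)**.6)
        def L(X,col):
            u=proj(p,np.array(X))-[c0,r0];cv2.polylines(im,[np.int32((u+.5)*5)],False,col,1)
        A=np.linspace(0,2*np.pi,100);D=dr+np.radians(15+30*np.arange(13))
        L([pt(G,az,.048,a,-.027) for a in A],(0,0,255)); L([pt(G,az,.124,a,c-.005) for a in D],(0,255,0));L([pt(G,az,.124,a,c-.074) for a in D],(0,255,0))
        sa=np.linspace(-np.pi/6,np.pi/6,12)
        L([pt(G,az,.048,th-np.pi/6,c+.004)]+[pt(G,az,.117,th+a,c+.004) for a in sa]+[pt(G,az,.048,th+np.pi/6,c+.004)],(255,0,0))
        L([pt(G,az,.048,dr-np.pi/6,c-.005)]+[pt(G,az,.117,dr+a,c-.005) for a in sa]+[pt(G,az,.048,dr+np.pi/6,c-.005)],(255,0,255))
        Fb=frame(az)@R.from_euler('z',th).as_matrix()
        for hh in(.017,-.027):L([G+Fb@np.array([x,y,hh]) for x,y in((.04,.008),(.04,-.008),(-.04,-.008),(-.04,.008),(.04,.008))],(0,255,255))
        cv2.imwrite(f'pics/ov2_{n}.png',im)
E
python3 fit.py
```

```text
12.863406199196103
[0.5372 0.0725 0.169  3.3831 0.4704 3.7218 0.0044] [193.8  27.  213.2]
[ 0.2  0.2 -0.1 -0.2 -0.4  0.1  0.5  0.5 -0.2 -0.3  0.5  0.2 -0.4 -0.6
  0.1 -0.4 -0.5  0.1  1.3 -0.6 -0.3  0.4  0.9  0.5  0.6  0.6  0.7  0.2
  0.3 -0.6 -2.6  1.4  0.7  1.2  0.4 -0.2 -1.3  0.1 -1.   0.1  0.7  0.5
  0.1  0.8  0.5  0.2  0.7  1.   0.5  0.2  0.2  0.5  0.4 -0.4  0.2  1.4
  0.7  0.6 -3.2 -0.4]
mouth [0.48902984 0.0344122  0.10372978] base az 187.68786031739873
```

View pics/ov2_top.png

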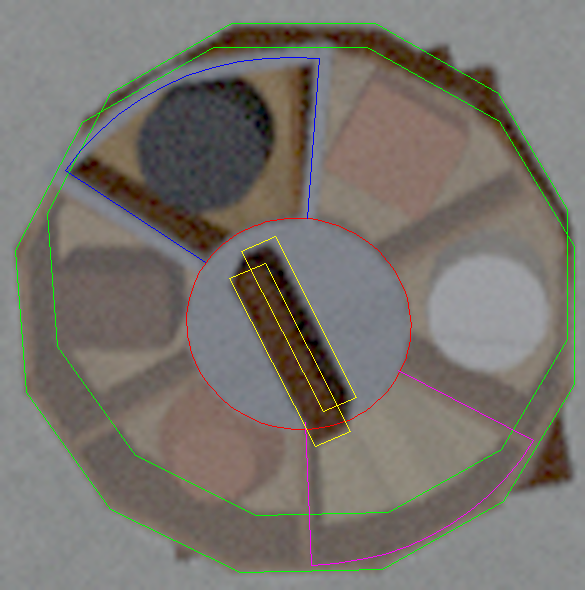

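View pics/ov2_scene.png

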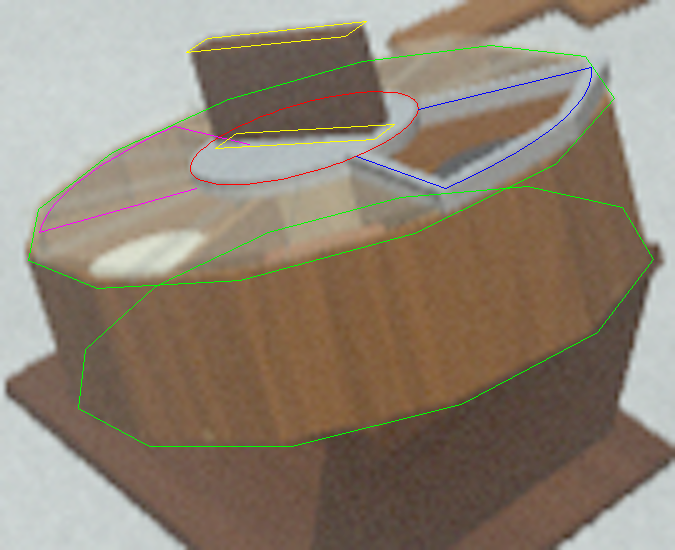

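```bash
cat > mv.py <<'E'
from geo import *
from bench import r
def ctx():
    q=np.load('q.npy');return q[:3],q[3],q[4],q[5],-.027-q[6]
def toolR(F,jaw): # jaw angle in axis frame, tool y=-axis
    y=-F[:,2];x=F@np.array([np.cos(jaw),np.sin(jaw),0]);return np.column_stack([x,y,np.cross(x,y)])
def delta(pos,Rt):
    s=r.read_state();R0=R.from_quat(s['eef_rot']).as_matrix()
    d=R0.T@(np.asarray(pos)-s['ee_pos']);v=R.from_matrix(R0.T@Rt).as_rotvec(degrees=True)
    print('t',round(s['time'],2),'F',s['ft_force'].round(1) if hasattr(s['ft_force'],'round') else s['ft_force'],'ee',np.round(s['ee_pos'],4),'w',round(float(s['width']),4));print('delta',[round(float(a),4) for a in d],[round(float(a),1) for a in v])
E
python3 - <<'E'
from mv import *
G,az,th,dr,c=ctx();F=frame(az)
Rt=toolR(F,th+np.pi/2);delta(G+F[:,2]*.105,Rt);print(Rt.round(3));delta(G-F[:,2]*.014,Rt)
print(r.read_state()['joint_positions'])
E
```

```text
t 0.7 F [-0.2 -0.3  0.1] ee [0.2323 0.5802 0.2226] w 0.0867
delta [-0.3867, -0.0392, -0.4318] [-28.1, -46.1, -6.1]
[[-0.403  0.456 -0.793]
 [ 0.91   0.112 -0.398]
 [-0.093 -0.883 -0.46 ]]
t 0.7 F [-0.2 -0.3  0.1] ee [0.2323 0.5802 0.2226] w 0.0867
delta [-0.3542, 0.0659, -0.4772] [-28.1, -46.1, -6.1]
[-1.21256944  0.33217093 -0.06471336  1.4600837   0.02160822  1.34993363
 -0.08854699]
```

>>> arm_command(deltas=[0, -0.06, 0, 0, 0, 0, -0.05, -0.07, -0.05, -5, -8, -1, -0.387, -0.039, -0.432, -28.1, -46.1, -6.1, -0.387, -0.039, -0.432, -28.1, -46.1, -6.1, -0.387, -0.039, -0.432, -28.1, -46.1, -6.1, -0.387, -0.039, -0.432, -28.1, -46.1, -6.1, -0.387, -0.039, -0.432, -28.1, -46.1, -6.1, -0.387, -0.039, -0.432, -28.1, -46.1, -6.1], hand=0.7)

```text
time: 1.7
ee_pos: [0.4251, 0.187, 0.2699]
eef_rot: [0.485, 0.704, -0.455, -0.249]
ft_force: [0.8, 0.9, 0.1]
width: 0.0608
```

>>> arm_command(deltas=[0, 0, 0, 0, 0, 0])

```text
time: 1.82
ee_pos: [0.4262, 0.185, 0.2699]
eef_rot: [0.487, 0.702, -0.454, -0.252]
ft_force: [-0.9, 1.1, 0.3]
width: 0.061
```

```bash
cat > look.py <<'E'
import sys,pickle
from mv import *
G,az,th,dr,c=ctx();F=frame(az)
P={}
for n in('top','scene'):
    p=r.camera(n);P[n]=p
tag=sys.argv[1]
pickle.dump(P,open(f'p_{tag}.pkl','wb'))
a=cv2.resize(P['top']['image'][130:270,130:280,::-1],None,fx=3,fy=3,interpolation=cv2.INTER_CUBIC)
b=cv2.resize(P['scene']['image'][130:270,270:430,::-1],None,fx=3,fy=3,interpolation=cv2.INTER_CUBIC)
a=np.uint8(255*(np.hstack([cv2.resize(a,(400,373)),cv2.resize(b,(400,350))[:350]] if 0 else [a[:, :395],b[:,:400]])/255.)**.6)
cv2.imwrite(f'pics/l_{tag}.png',a)
E
python3 - <<'E'
from mv import *
G,az,th,dr,c=ctx();F=frame(az)
Rt=toolR(F,th+np.pi/2);delta(G+F[:,2]*.105,Rt);delta(G-F[:,2]*.014,Rt)
print(r.read_state()['joint_positions'])
E
python3 look.py a
```

```text
t 1.82 F [-0.9  1.1  0.3] ee [0.4262 0.185  0.2699] w 0.061
delta [-0.1379, 0.022, 0.0022] [-0.0, -0.4, 0.0]
t 1.82 F [-0.9  1.1  0.3] ee [0.4262 0.185  0.2699] w 0.061
delta [-0.1379, 0.141, 0.0022] [-0.0, -0.4, 0.0]
[-0.99361907 -0.46672339  0.24812516  2.18106751  0.40401692  1.00941787
  1.11073971]
```

View pics/l_a.png

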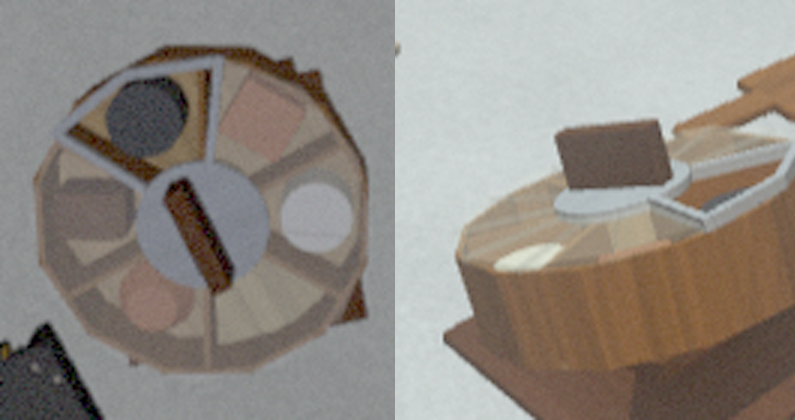

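>>> arm_command(deltas=[-0.06, 0, 0.0, 0, 0, 0, -0.138, 0.022, 0.002, 0, -0.4, 0, -0.138, 0.022, 0.002, 0, -0.4, 0, -0.138, 0.022, 0.002, 0, -0.4, 0, -0.138, 0.022, 0.002, 0, -0.4, 0])

```text
time: 2.55
ee_pos: [0.4887, 0.0667, 0.2622]
eef_rot: [0.483, 0.704, -0.458, -0.246]
ft_force: [0.6, -0.4, -0.6]
width: 0.061
```

```bash
python3 - <<'E'
from mv import *
G,az,th,dr,c=ctx();F=frame(az)
Rt=toolR(F,th+np.pi/2);delta(G+F[:,2]*.105,Rt);delta(G-F[:,2]*.014,Rt)
print(r.read_state()['joint_positions'])
E
python3 look.py b
```

```text
t 2.55 F [ 0.6 -0.4 -0.6] ee [0.4887 0.0667 0.2622] w 0.061
delta [-0.0057, 0.0001, 0.0021] [-0.0, 0.6, 0.1]
t 2.55 F [ 0.6 -0.4 -0.6] ee [0.4887 0.0667 0.2622] w 0.061
delta [-0.0059, 0.1191, 0.0021] [-0.0, 0.6, 0.1]
[-0.88708563 -0.471917    0.49929868  2.15937886  0.35386777  0.9342275
  1.49642298]
```

View pics/l_b.png

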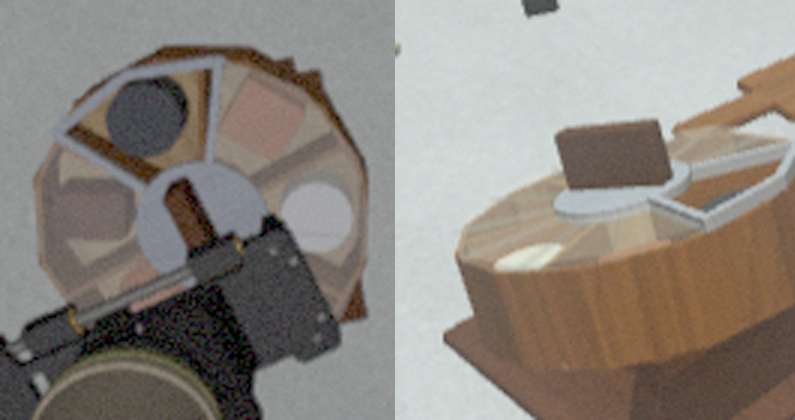

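>>> arm_command(deltas=[-0.006, 0, 0.002, 0, 0.6, 0, -0.006, 0.05, 0.002, 0, 0.6, 0, -0.006, 0.05, 0.002, 0, 0.6, 0, -0.006, 0.05, 0.002, 0, 0.6, 0])

```text
time: 3.15
ee_pos: [0.5127, 0.0644, 0.2183]
eef_rot: [0.486, 0.703, -0.455, -0.251]
ft_force: [-0.1, -0.1, 0.5]
width: 0.0608
```

```bash
python3 - <<'E'
from mv import *
G,az,th,dr,c=ctx();F=frame(az)
Rt=toolR(F,th+np.pi/2);delta(G-F[:,2]*.014,Rt)
print(r.read_state()['joint_positions'])
E
python3 look.py c
```

```text
t 3.15 F [-0.1 -0.1  0.5] ee [0.5127 0.0644 0.2183] w 0.0608
delta [0.002, 0.0696, -0.0] [-0.0, -0.2, 0.1]
[-0.91016803 -0.37807762  0.58819125  2.18886474  0.32955206  0.79970372
  1.52991142]
```

View pics/l_c.png

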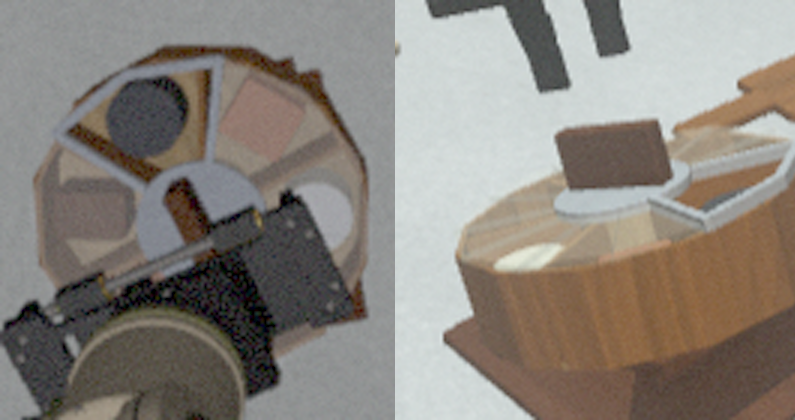

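>>> arm_command(deltas=[0.001, 0.035, 0, 0, -0.2, 0, 0.002, 0.068, 0, 0, -0.2, 0, 0.002, 0.068, 0, 0, -0.2, 0, 0.002, 0.068, 0, 0, -0.2, 0])

```text
time: 3.75
ee_pos: [0.5431, 0.0741, 0.1587]
eef_rot: [0.485, 0.703, -0.455, -0.249]
ft_force: [-0.0, -0.4, -0.1]
width: 0.0608
```

```bash
python3 - <<'E'
from mv import *
G,az,th,dr,c=ctx();F=frame(az)
Rt=toolR(F,th+np.pi/2);delta(G-F[:,2]*.014,Rt)
print(r.read_state()['joint_positions'])
E
python3 look.py d
```

```text
t 3.75 F [-0.  -0.4 -0.1] ee [0.5431 0.0741 0.1587] w 0.0608
delta [-0.0, 0.0021, 0.0005] [0.1, 0.0, 0.1]
[-0.98681955 -0.21174301  0.72539428  2.21053528  0.23964224  0.61001219
  1.61044228]
```

View pics/l_d.png

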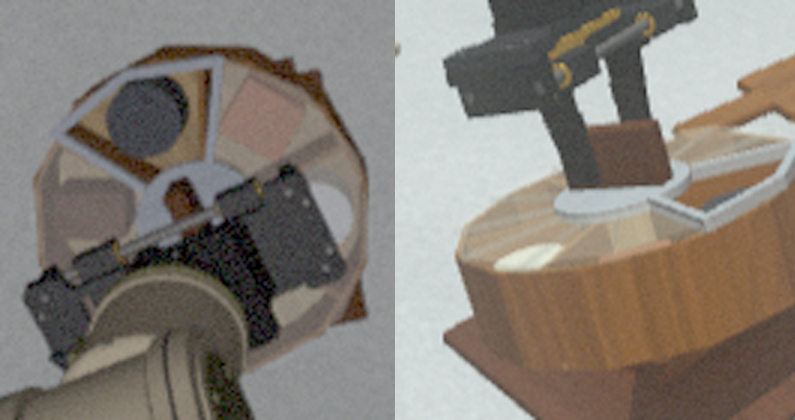

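>>> arm_command(deltas=[0, 0, 0, 0, 0, 0, 0, 0, 0, 0, 0, 0, 0, 0, 0, 0, 0, 0, 0, 0, 0, 0, 0, 0], hand=0, grip_force=15)

```text
time: 4.35
ee_pos: [0.5428, 0.0739, 0.1574]
eef_rot: [0.485, 0.703, -0.456, -0.25]
ft_force: [0.1, -0.5, -0.1]
width: 0.0286
```

```bash
python3 - <<'E'
from mv import *
s=r.read_state();print({k:np.round(v,3) for k,v in s.items()})
E
```

```text
{'time': np.float64(4.35), 'joint_positions': array([-0.988, -0.209,  0.727,  2.212,  0.238,  0.608,  1.611]), 'joint_vel': array([-0.001, -0.001,  0.003, -0.001, -0.002,  0.001, -0.001]), 'joint_torque': array([ 3.3000e-02, -1.3757e+01, -5.2230e+00, -3.7571e+01,  2.8200e-01,
       -2.4390e+00,  2.2000e-02]), 'ee_pos': array([0.543, 0.074, 0.157]), 'eef_rot': array([ 0.485,  0.703, -0.456, -0.25 ]), 'ft_force': array([ 0.132, -0.466, -0.052]), 'torque': array([-0.074,  0.57 ,  0.   ]), 'width': np.float64(0.029)}
```

Still closing.

>>> arm_command(deltas=[0, 0, 0, 0, 0, 0, 0, 0, 0, 0, 0, 0, 0, 0, 0, 0, 0, 0])

```text
time: 4.72
ee_pos: [0.5427, 0.0744, 0.1573]
eef_rot: [0.485, 0.703, -0.456, -0.249]
ft_force: [-2.3, 3.7, 0.4]
width: 0.0164
```

```bash
python3 - <<'E'
from mv import *
s=r.read_state();print(s['width'],s['ft_force'],s['torque'])
G,az,th,dr,c=ctx();F=frame(az);delta(G-F[:,2]*.014,toolR(F,th+np.pi/2))
E
```

```text
0.01636797958686833 [-2.25484173  3.66354206  0.44440123] [0.34449558 0.91529791 0.31259801]
t 4.72 F [-2.3  3.7  0.4] ee [0.5427 0.0744 0.1573] w 0.0164
delta [-0.0006, 0.0009, -0.0004] [-0.0, 0.1, 0.1]
```

>>> arm_command(deltas=[0, 0, 0, 0, 7, 0, 0, 0, 0, 0, 14, 0, 0, 0, 0, 0, 21, 0])

```text
time: 5.1
ee_pos: [0.5426, 0.0745, 0.1572]
eef_rot: [0.561, 0.645, -0.359, -0.375]
ft_force: [-2.6, 1.8, 2.0]
width: 0.0159
```

```bash
python3 - <<'E'
from mv import *
s=r.read_state();print(s['width'],s['ft_force'],s['torque'],s['joint_positions'])
E
python3 look.py e
```

```text
0.015939961986448408 [-2.6140483   1.80598638  1.96672951] [0.36792583 0.89254    0.44490362] [-0.9193181  -0.1924354   0.66518938  2.20985595  0.20042086  0.60209238
  1.27054552]
```

View pics/l_e.png

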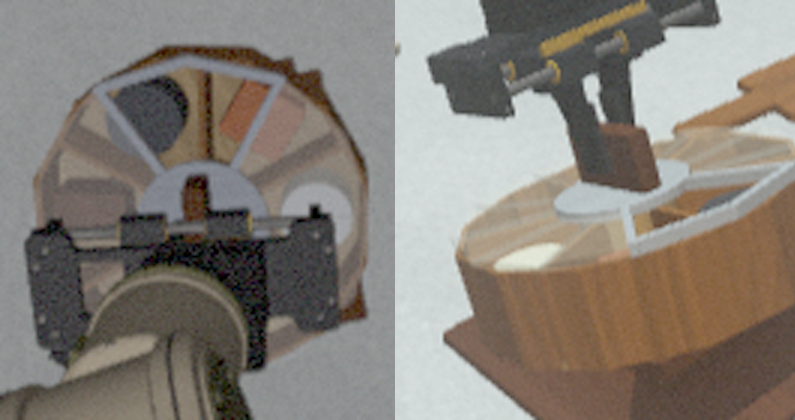

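>>> arm_command(deltas=[0, 0, 0, 0, 9, 0, 0, 0, 0, 0, 18, 0, 0, 0, 0, 0, 27, 0, 0, 0, 0, 0, 36, 0, 0, 0, 0, 0, 45, 0, 0, 0, 0, 0, 54, 0, 0, 0, 0, 0, 63, 0, 0, 0, 0, 0, 72, 0])

```text
time: 6.2
ee_pos: [0.5428, 0.0748, 0.1574]
eef_rot: [-0.664, -0.303, -0.039, 0.682]
ft_force: [-1.0, 5.3, 0.0]
width: 0.0164
```

```bash
python3 - <<'E'
from mv import *
s=r.read_state();print(s['width'],s['ft_force'],s['torque'],s['joint_positions'])
G,az,th,dr,c=ctx();F=frame(az);delta(G-F[:,2]*.014,toolR(F,dr-np.pi/2))
E
```

```text
0.01644208663929775 [-1.02675642  5.33701494  0.02758938] [0.59299713 0.57306258 0.64739749] [-0.719945   -0.15569948  0.48197321  2.20255025  0.11224862  0.59064812
  0.08367058]
t 6.2 F [-1.   5.3  0. ] ee [0.5428 0.0748 0.1574] w 0.0164
delta [0.0001, 0.0009, -0.0009] [-0.1, -99.4, 0.1]
```

>>> arm_command(deltas=[0, 0, 0, 0, 9, 0, 0, 0, 0, 0, 18, 0, 0, 0, 0, 0, 27, 0, 0, 0, 0, 0, 36, 0, 0, 0, 0, 0, 45, 0, 0, 0, 0, 0, 54, 0, 0, 0, 0, 0, 63, 0, 0, 0, 0, 0, 72, 0])

```text
time: 7.2
ee_pos: [0.5431, 0.0746, 0.1576]
eef_rot: [-0.515, 0.156, -0.422, 0.73]
ft_force: [0.5, 3.5, -1.7]
width: 0.0161
```

>>> arm_command(deltas=[0, 0, 0, 0, 9, 0, 0, 0, 0, 0, 9, 0])

```text
time: 7.45
ee_pos: [0.5431, 0.0746, 0.1575]
eef_rot: [-0.481, 0.211, -0.46, 0.716]
ft_force: [1.7, 5.4, -2.5]
width: 0.0157
```

```bash
python3 - <<'E'
from mv import *
s=r.read_state();print(s['width'],s['ft_force'],s['torque'],s['joint_positions'])
G,az,th,dr,c=ctx();F=frame(az);delta(G-F[:,2]*.014,toolR(F,dr+np.pi/2))
E
python3 look.py f
```

```text
0.01572608437396734 [ 1.66164366  5.41376962 -2.52457019] [0.70700391 0.33718159 0.30582605] [-0.53919334 -0.13292656  0.31294263  2.19490791  0.05165725  0.58474591
 -1.27799901]
t 7.45 F [ 1.7  5.4 -2.5] ee [0.5431 0.0746 0.1575] w 0.0157
delta [0.0006, 0.0009, -0.0003] [-0.0, -0.1, -0.1]
```

View pics/l_f.png

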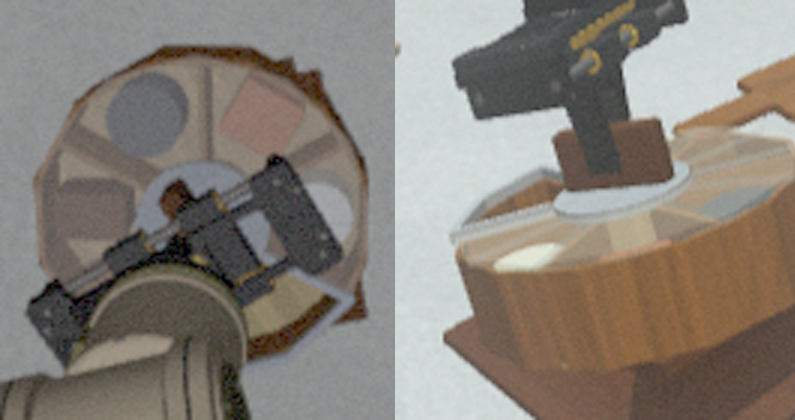

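>>> arm_command(deltas=[0, 0, 0, 0, 0, 0, 0, 0, 0, 0, 0, 0, 0, 0, 0, 0, 0, 0, 0, 0, 0, 0, 0, 0, 0, -0.04, 0, 0, 0, 0, 0, -0.1, 0, 0, 0, 0, 0, -0.1, 0, 0, 0, 0, 0, -0.1, 0, 0, 0, 0], hand=0.6)

```text
time: 8.55
ee_pos: [0.4973, 0.0626, 0.2456]
eef_rot: [-0.48, 0.212, -0.461, 0.715]
ft_force: [0.3, 0.3, -0.6]
width: 0.052
```

```bash
python3 - <<'E'
from mv import *
s=r.read_state();print(s['width'],s['ft_force'],s['ee_pos'],s['joint_positions'])
E
python3 look.py g
```

```text
0.05201323572151777 [ 0.31159062  0.34590074 -0.60717249] [0.49729287 0.06258438 0.24558   ] [-0.51864167 -0.35041279  0.2547023   2.16169292  0.12533391  0.83330184
 -1.3440086 ]
```

View pics/l_g.png

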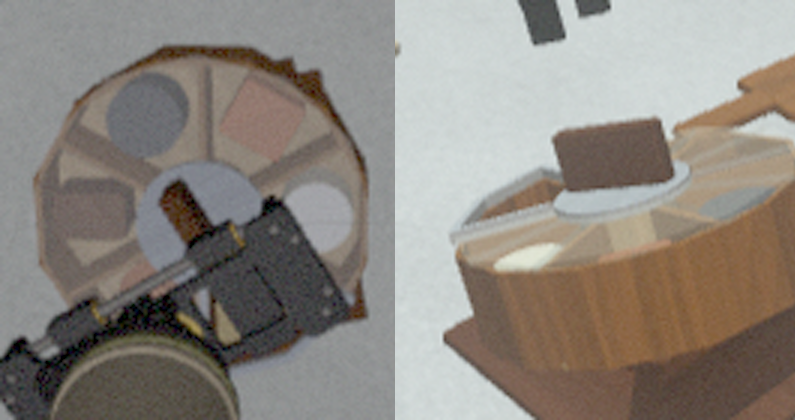

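```bash
python3 - <<'E'
import pickle
from mv import *
P=pickle.load(open('p0.pkl','rb'));t,s=P['top'],P['scene']
a=cv2.resize(t['image'][200:280,320:410,::-1],None,fx=4,fy=4,interpolation=cv2.INTER_CUBIC)
b=cv2.resize(s['image'][210:330,110:210,::-1],None,fx=4,fy=4,interpolation=cv2.INTER_CUBIC)
a=cv2.copyMakeBorder(a,0,160,0,0,cv2.BORDER_CONSTANT)
cv2.imwrite('pics/st.png',np.uint8(255*(np.hstack([a,b])/255.)**.6))
p=np.array([.443,-.344,0])
for h in(0,.026,.128,.135):
    print(h,(proj(t,p+[0,0,h])-[320,200])*4,(proj(s,p+[0,0,h])-[110,210])*4+[360,0])
y=np.array([0,0,-1.]);j=np.radians(-57);x=np.array([np.cos(j),np.sin(j),0]);Rt=np.column_stack([x,y,np.cross(x,y)])
delta([.443,-.344,.2],Rt)
E
```

```text
0 [[223.37815481 243.96403929]] [[498.48021738 254.80265277]]
0.026 [[233.8097897  241.92673318]] [[487.97899254 221.25295841]]
0.128 [[280.64760689 232.77927243]] [[442.68193189  76.53626463]]
0.135 [[284.26065899 232.07364065]] [[439.30841977  65.75844563]]
t 8.65 F [ 0.2  0.2 -0.3] ee [0.497  0.0625 0.2443] w 0.0518
delta [0.3186, -0.0311, -0.2602] [-26.5, -1.7, 8.7]
```

View pics/st.png

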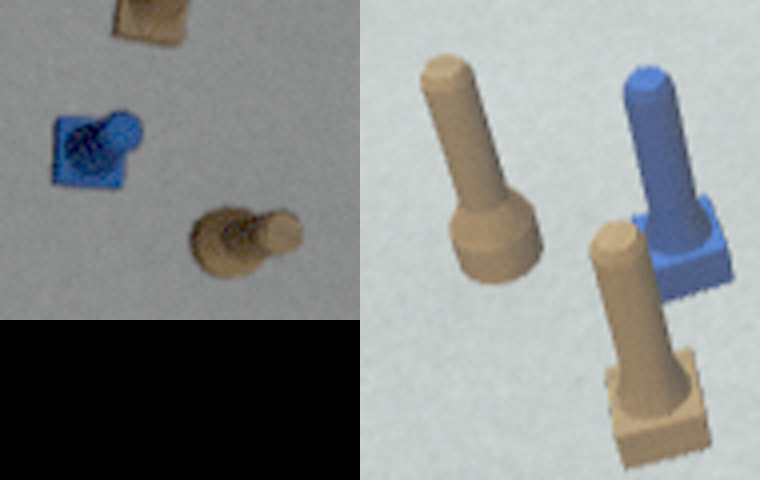

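>>> arm_command(deltas=[0.319, -0.051, -0.26, -26.5, -1.7, 8.7, 0.319, -0.051, -0.26, -26.5, -1.7, 8.7, 0.319, -0.051, -0.26, -26.5, -1.7, 8.7, 0.319, -0.051, -0.26, -26.5, -1.7, 8.7, 0.319, -0.051, -0.26, -26.5, -1.7, 8.7, 0.319, -0.051, -0.26, -26.5, -1.7, 8.7, 0.319, -0.051, -0.26, -26.5, -1.7, 8.7, 0.319, -0.031, -0.26, -26.5, -1.7, 8.7])

```text
time: 9.65
ee_pos: [0.442, -0.3482, 0.2003]
eef_rot: [0.621, -0.339, 0.34, -0.619]
ft_force: [-0.0, 0.7, 0.4]
width: 0.0523
```

>>> arm_command(deltas=[0, 0, 0, 0, 0, 0, 0, 0, 0, 0, 0, 0])

```text
time: 9.9
ee_pos: [0.4441, -0.343, 0.2007]
eef_rot: [-0.621, 0.337, -0.337, 0.622]
ft_force: [-0.4, -0.5, 0.1]
width: 0.052
```

```bash
python3 - <<'E'
from mv import *
import pickle
y=np.array([0,0,-1.]);j=np.radians(-57);x=np.array([np.cos(j),np.sin(j),0]);Rt=np.column_stack([x,y,np.cross(x,y)])
delta([.443,-.3425,.16],Rt);print(r.read_state()['joint_positions'])
p=r.camera('top');s=r.camera('scene');pickle.dump({'top':p,'scene':s},open('p_h.pkl','wb'))
# opening check
G,az,th,dr,c=ctx()
im=cv2.resize(p['image'][140:258,138:255,::-1],None,fx=4,fy=4,interpolation=cv2.INTER_CUBIC)
sa=np.linspace(-np.pi/6,np.pi/6,12)
u=proj(p,np.array([pt(G,az,.048,dr-np.pi/6,c+.004)]+[pt(G,az,.117,dr+a,c+.004) for a in sa]+[pt(G,az,.048,dr+np.pi/6,c+.004)]))-[138,140]
im2=np.uint8(255*(im/255.)**.6);im3=im2.copy();cv2.polylines(im3,[np.int32((u+.5)*4)],False,(255,0,255),1)
cv2.imwrite('pics/open.png',np.hstack([im2[150:,100:],im3[150:,100:]]))
cv2.imwrite('pics/h_scene.png',cv2.resize(s['image'][:,:,::-1],(800,600)))
E
```

```text
t 9.9 F [-0.4 -0.5  0.1] ee [ 0.4441 -0.343   0.2007] w 0.052
delta [-0.001, 0.0407, -0.0007] [-0.0, 0.1, -0.0]
[-0.13697333  0.25791379  0.84420332  1.70098363 -0.20163642  1.27338359
 -0.242927  ]
```

View pics/open.png

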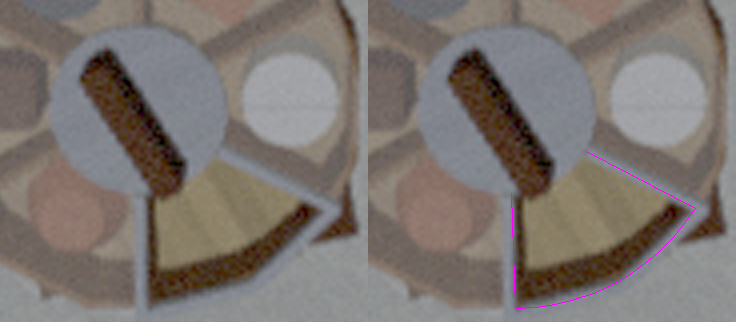

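View pics/h_scene.png

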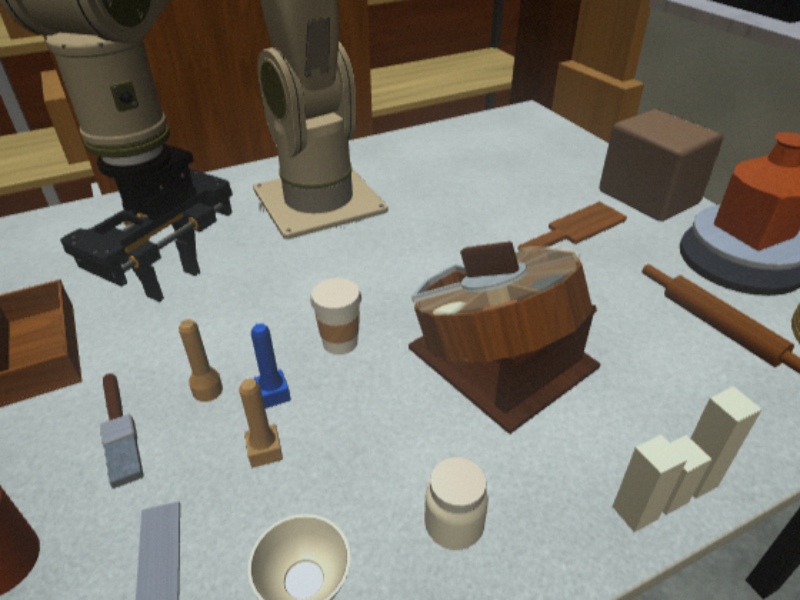

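>>> arm_command(deltas=[-0.001, 0.05, 0, 0, 0, 0, -0.001, 0.1, 0, 0, 0, 0, -0.001, 0.112, -0.001, 0, 0, 0, -0.001, 0.112, -0.001, 0, 0, 0, -0.001, 0.112, -0.001, 0, 0, 0])

```text
time: 10.62
ee_pos: [0.4436, -0.3445, 0.0911]
eef_rot: [-0.621, 0.336, -0.339, 0.622]
ft_force: [0.2, 0.4, 0.7]
width: 0.0523
```

>>> arm_command(deltas=[0, 0, 0, 0, 0, 0, 0, 0, 0, 0, 0, 0, 0, 0, 0, 0, 0, 0, 0, 0, 0, 0, 0, 0, 0, 0, 0, 0, 0, 0, 0, 0, 0, 0, 0, 0], hand=0, grip_force=20)

```text
time: 11.38
ee_pos: [0.4427, -0.3439, 0.0892]
eef_rot: [-0.621, 0.337, -0.338, 0.622]
ft_force: [0.6, -0.7, 2.6]
width: 0.024
```

```bash
python3 - <<'E'
from mv import *
s=r.read_state();print(s['width'],s['ft_force'],s['ee_pos'],s['time'])
p=r.camera('scene');t=r.camera('top')
a=cv2.resize(p['image'][150:330,60:260,::-1],None,fx=2,fy=2);b=cv2.resize(t['image'][170:350,300:500,::-1],None,fx=2,fy=2)
cv2.imwrite('pics/i.png',np.uint8(255*(np.hstack([a,b])/255.)**.6))
E
```

```text
0.024016153223124264 [ 0.63572281 -0.68288322  2.60126739] [ 0.44270839 -0.34392191  0.08917667] 11.375
```

View pics/i.png

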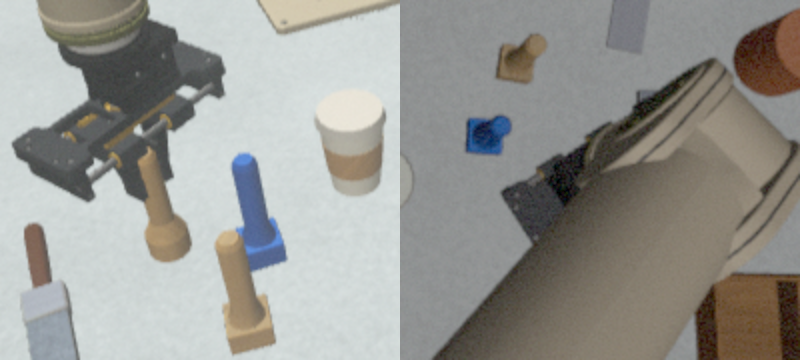

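>>> arm_command(deltas=[0, -0.05, 0, 0, 0, 0, 0, -0.1, 0, 0, 0, 0, 0, -0.15, 0, 0, 0, 0, 0, -0.2, 0, 0, 0, 0, 0, -0.2, 0, 0, 0, 0], grip_force=25)

```text
time: 12.1
ee_pos: [0.4431, -0.3449, 0.2922]
eef_rot: [-0.621, 0.336, -0.34, 0.622]
ft_force: [0.6, -0.7, -2.7]
width: 0.0244
```

```bash
python3 - <<'E'
from mv import *
G,az,th,dr,c=ctx();F=frame(az);M=pt(G,az,.084,dr,c)
s=r.read_state();print(s['width'],s['ft_force'],s['joint_positions'],M)
Rv=R.from_quat(s['eef_rot']).as_matrix()
delta([.43,0.02,.30],Rv)
Rt=toolR(F,dr+np.pi/2);delta(M+F[:,2]*.119,Rt);print(M+F[:,2]*.119)
p=r.camera('scene');
cv2.imwrite('pics/j.png',cv2.resize(p['image'][:,:,::-1],(800,600)))
E
```

```text
0.024446358331575203 [ 0.63825409 -0.66899892 -2.72005823] [-0.1674375   0.1943088   0.87473955  1.56484025 -0.15268287  1.44724682
 -0.27927859] [0.48902984 0.0344122  0.10372978]
t 12.1 F [ 0.6 -0.7 -2.7] ee [ 0.4431 -0.3449  0.2922] w 0.0244
delta [-0.3132, -0.0084, 0.1876] [0.0, 0.0, 0.0]
t 12.1 F [ 0.6 -0.7 -2.7] ee [ 0.4431 -0.3449  0.2922] w 0.0244
delta [-0.3119, 0.0828, 0.1918] [26.3, 1.5, -8.6]
[0.43478418 0.02105018 0.20880054]
```

View pics/j.png

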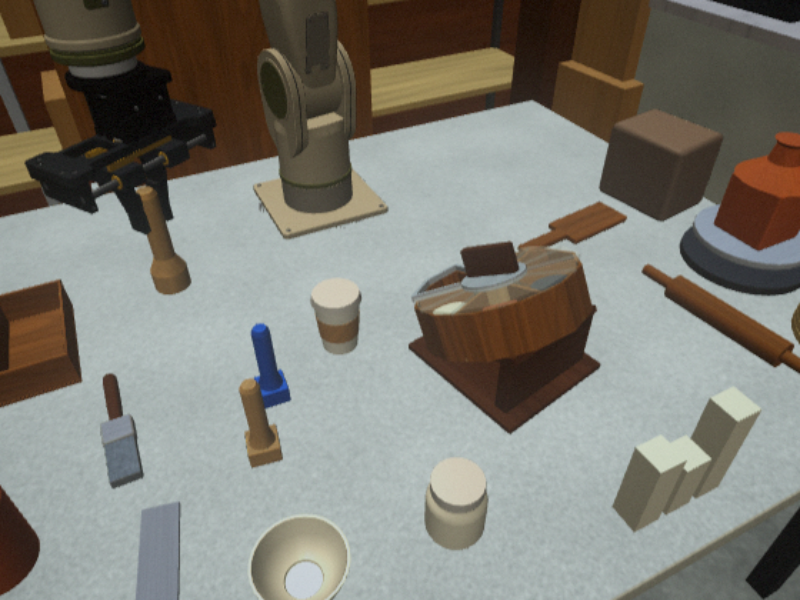

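>>> arm_command(deltas=[-0.313, -0.008, 0.188, 0, 0, 0, -0.313, -0.008, 0.188, 0, 0, 0, -0.313, -0.008, 0.188, 0, 0, 0, -0.313, -0.008, 0.188, 0, 0, 0, -0.313, -0.008, 0.188, 0, 0, 0, -0.313, -0.008, 0.188, 0, 0, 0, -0.313, -0.008, 0.188, 0, 0, 0, -0.313, -0.008, 0.188, 0, 0, 0])

```text
time: 13.15
ee_pos: [0.4291, 0.0204, 0.2959]
eef_rot: [0.622, -0.338, 0.337, -0.621]
ft_force: [0.3, -1.2, -1.8]
width: 0.0241
```

>>> arm_command(deltas=[0, 0, 0, 0, 0, 0, 0, 0, 0, 0, 0, 0])

```text
time: 13.4
ee_pos: [0.4296, 0.0201, 0.297]
eef_rot: [-0.621, 0.338, -0.338, 0.621]
ft_force: [0.3, -0.9, -2.1]
width: 0.0244
```

```bash
python3 - <<'E'
from mv import *
G,az,th,dr,c=ctx();F=frame(az);M=pt(G,az,.084,dr,c)
s=r.read_state();print(s['width'],s['ft_force'],s['joint_positions'])
Rt=toolR(F,dr+np.pi/2);delta(M+F[:,2]*.119,Rt);delta(M+F[:,2]*.15,Rt)
E
```

```text
0.02440890565330251 [ 0.34337859 -0.91819298 -2.14006117] [-0.63175395 -0.17825157  0.42231705  1.83425598  0.07267518  1.46944147
 -1.21959646]
t 13.4 F [ 0.3 -0.9 -2.1] ee [0.4296 0.0201 0.297 ] w 0.0244
delta [0.002, 0.0882, 0.0048] [26.5, 1.4, -8.8]
t 13.4 F [ 0.3 -0.9 -2.1] ee [0.4296 0.0201 0.297 ] w 0.0244
delta [-0.0027, 0.0608, -0.009] [26.5, 1.4, -8.8]
```

>>> arm_command(deltas=[-0.001, 0.02, -0.003, 8.8, 0.5, -2.9, -0.002, 0.04, -0.006, 17.6, 0.9, -5.8, -0.003, 0.061, -0.009, 26.5, 1.4, -8.8, -0.003, 0.061, -0.009, 26.5, 1.4, -8.8, -0.003, 0.061, -0.009, 26.5, 1.4, -8.8])

```text
time: 14.02
ee_pos: [0.4189, 0.0238, 0.2457]
eef_rot: [-0.489, 0.219, -0.446, 0.717]
ft_force: [-0.2, 0.4, -1.1]
width: 0.0242
```

```bash
python3 - <<'E'
from mv import *
G,az,th,dr,c=ctx();F=frame(az);M=pt(G,az,.084,dr,c)
s=r.read_state();print(s['width'],s['ft_force'],s['joint_positions'])
Rt=toolR(F,dr+np.pi/2);delta(M+F[:,2]*.15,Rt);delta(M+F[:,2]*.11,Rt)
p=r.camera('scene');t=r.camera('top')
a=cv2.resize(p['image'][110:270,240:430,::-1],None,fx=2.1,fy=2.1);b=cv2.resize(t['image'][130:290,110:300,::-1],None,fx=2.1,fy=2.1)
cv2.imwrite('pics/k.png',np.uint8(255*(np.hstack([a,b])/255.)**.6))
E
```

```text
0.024198004843275302 [-0.15097762  0.43648677 -1.1412839 ] [-0.00812779 -0.49336083 -0.06192648  2.25348998 -0.15383709  0.93680088
 -1.01390898]
t 14.03 F [-0.2  0.4 -1.1] ee [0.4189 0.0238 0.2457] w 0.0242
delta [0.005, 0.0086, -0.0059] [1.4, 0.5, -1.6]
t 14.03 F [-0.2  0.4 -1.1] ee [0.4189 0.0238 0.2457] w 0.0242
delta [0.0061, 0.0485, -0.005] [1.4, 0.5, -1.6]
```

View pics/k.png

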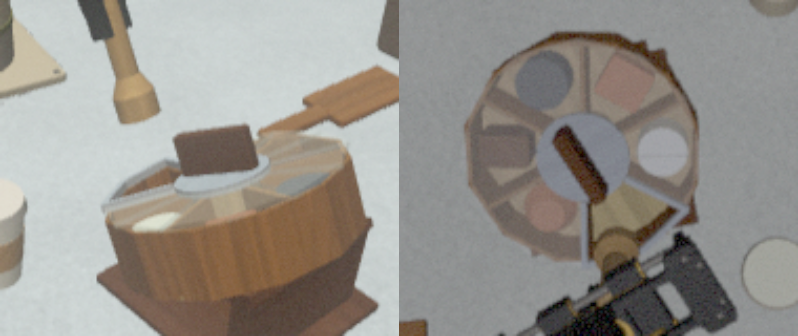

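>>> arm_command(deltas=[0.003, 0.02, -0.003, 0.7, 0.3, -0.8, 0.006, 0.048, -0.005, 1.4, 0.5, -1.6, 0.006, 0.048, -0.005, 1.4, 0.5, -1.6, 0.006, 0.048, -0.005, 1.4, 0.5, -1.6])

```text
time: 14.62
ee_pos: [0.4387, 0.023, 0.2022]
eef_rot: [-0.482, 0.211, -0.459, 0.716]
ft_force: [-0.1, -0.3, -0.7]
width: 0.0239
```

```bash
cat > chk.py <<'E'
import sys
from mv import *
G,az,th,dr,c=ctx();F=frame(az);M=pt(G,az,.084,dr,c)
s=r.read_state();print(s['width'],s['ft_force'],s['joint_positions'].round(3))
Rt=toolR(F,dr+np.pi/2)
for h in sys.argv[2:]:delta(M+F[:,2]*float(h),Rt)
d=F.T@(s['ee_pos']-M);print('height above mouth',d[2],'foot',d[2]-.089)
p=r.camera('scene');t=r.camera('top')
a=cv2.resize(p['image'][110:270,240:430,::-1],None,fx=2.1,fy=2.1);b=cv2.resize(t['image'][130:290,110:300,::-1],None,fx=2.1,fy=2.1)
cv2.imwrite(f'pics/{sys.argv[1]}.png',np.uint8(255*(np.hstack([a,b])/255.)**.6))
E
python3 chk.py l .11 .09
```

```text
0.023864502835245667 [-0.10401251 -0.31574537 -0.67433383] [-0.019 -0.432 -0.065  2.32  -0.146  0.776 -1.025]
t 14.62 F [-0.1 -0.3 -0.7] ee [0.4387 0.023  0.2022] w 0.0239
delta [0.0007, 0.0012, -0.0009] [0.1, 0.1, -0.1]
t 14.62 F [-0.1 -0.3 -0.7] ee [0.4387 0.023  0.2022] w 0.0239
delta [0.0007, 0.0212, -0.0009] [0.1, 0.1, -0.1]
height above mouth 0.11116988957361246 foot 0.02216988957361246
```

View pics/l.png

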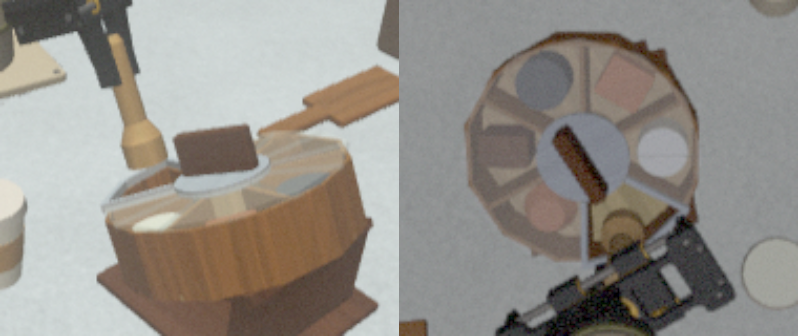

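>>> arm_command(deltas=[0.001, 0.02, -0.001, 0, 0, 0, 0.001, 0.04, -0.001, 0, 0, 0, 0.001, 0.06, -0.001, 0, 0, 0, 0.001, 0.06, -0.001, 0, 0, 0])

```text
time: 15.22
ee_pos: [0.4652, 0.0279, 0.1473]
eef_rot: [-0.483, 0.211, -0.459, 0.715]
ft_force: [-1.6, -0.7, -1.7]
width: 0.0243
```

```bash
python3 chk.py m .05 .02
```

```text
0.024309727388161086 [-1.62277447 -0.67622641 -1.6743517 ] [-0.029 -0.29  -0.072  2.348 -0.151  0.606 -1.02 ]
t 15.22 F [-1.6 -0.7 -1.7] ee [0.4652 0.0279 0.1473] w 0.0243
delta [-0.0002, 0.0001, 0.0014] [0.2, 0.0, -0.1]
t 15.22 F [-1.6 -0.7 -1.7] ee [0.4652 0.0279 0.1473] w 0.0243
delta [-0.0002, 0.0301, 0.0015] [0.2, 0.0, -0.1]
height above mouth 0.05009382802149631 foot -0.038906171978503684
```

View pics/m.png

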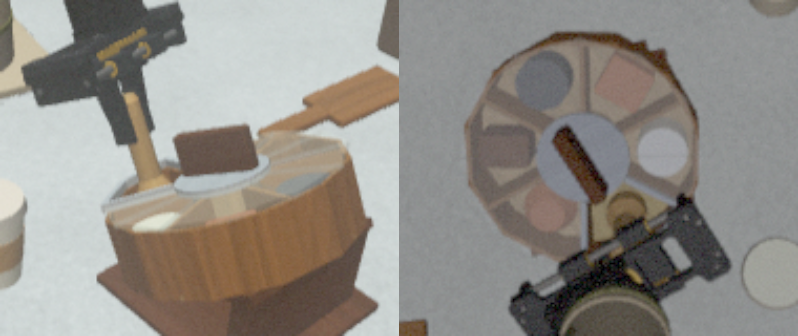

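>>> arm_command(deltas=[0, 0.004, 0.001, 0, 0, 0, 0, 0.008, 0.001, 0, 0, 0, 0, 0.01, 0.001, 0, 0, 0, 0, 0.01, 0.001, 0, 0, 0])

```text
time: 15.82
ee_pos: [0.4707, 0.0293, 0.1392]
eef_rot: [-0.482, 0.211, -0.46, 0.715]
ft_force: [-0.2, -0.7, -0.4]
width: 0.0245
```

>>> arm_command(deltas=[0, 0.0015, 0, 0, 0, 0, 0, 0.003, 0, 0, 0, 0])

```text
time: 16.08
ee_pos: [0.4722, 0.0297, 0.1367]
eef_rot: [-0.482, 0.211, -0.46, 0.715]
ft_force: [-0.7, -0.2, -1.9]
width: 0.024
```

```bash
cat > f.py <<'E'
from mv import *
G,az,th,dr,c=ctx();F=frame(az);M=pt(G,az,.084,dr,c)
s=r.read_state();d=F.T@(s['ee_pos']-M);print(s['time'],'foot',d[2]-.089,'Fax',F.T@s['ft_force'],s['torque'],s['width'],s['joint_positions'].round(2))
E
python3 f.py
```

```text
16.075 foot -0.051695026430381895 Fax [-1.46859748 -0.46584596 -1.28905377] [-0.24764471  0.82503127  0.03414459] 0.023986100464756036 [-0.03 -0.26 -0.07  2.35 -0.15  0.57 -1.02]
```

>>> arm_command(deltas=[0, 0.001, 0, 0, 0, 0, 0, 0.002, 0, 0, 0, 0, 0, 0.002, 0, 0, 0, 0])

```text
time: 16.45
ee_pos: [0.473, 0.0299, 0.1348]
eef_rot: [-0.482, 0.211, -0.46, 0.715]
ft_force: [-0.2, 0.2, -0.6]
width: 0.0239
```

>>> arm_command(deltas=[0, 0.001, 0, 0, 0, 0, 0, 0.002, 0, 0, 0, 0, 0, 0.002, 0, 0, 0, 0])

```text
time: 16.82
ee_pos: [0.4746, 0.0302, 0.1349]
eef_rot: [-0.482, 0.21, -0.46, 0.716]
ft_force: [-17.9, -1.7, 22.2]
width: 0.0243
```

```bash
python3 f.py
```

```text
16.825 foot -0.05444413510988923 Fax [-5.81866155  1.0847478  27.95725235] [-0.0669549   2.15853021  0.3080254 ] 0.02431130963839277 [-0.03 -0.25 -0.07  2.35 -0.15  0.56 -1.02]
```

>>> arm_command(deltas=[0, -0.0012, 0, 0, 0, 0, 0, -0.0012, 0, 0, 0, 0])

```text
time: 17.08
ee_pos: [0.4737, 0.03, 0.1347]
eef_rot: [-0.482, 0.211, -0.46, 0.715]
ft_force: [-5.9, -1.4, 5.7]
width: 0.0245
```

```bash
python3 f.py; python3 chk.py n .05
```

```text
17.075 foot -0.05416461572955514 Fax [-2.60598733 -0.62654644  7.83824243] [-0.0765333   1.05799393  0.11165895] 0.0244815387403542 [-0.03 -0.25 -0.07  2.35 -0.15  0.56 -1.02]
0.0244815387403542 [-5.89251193 -1.35180108  5.66327747] [-0.032 -0.249 -0.074  2.35  -0.152  0.561 -1.021]
t 17.07 F [-5.9 -1.4  5.7] ee [0.4737 0.03   0.1347] w 0.0245
delta [-0.0007, -0.0152, -0.0003] [0.0, 0.0, -0.0]
height above mouth 0.03483538427044486 foot -0.05416461572955514
```

View pics/n.png

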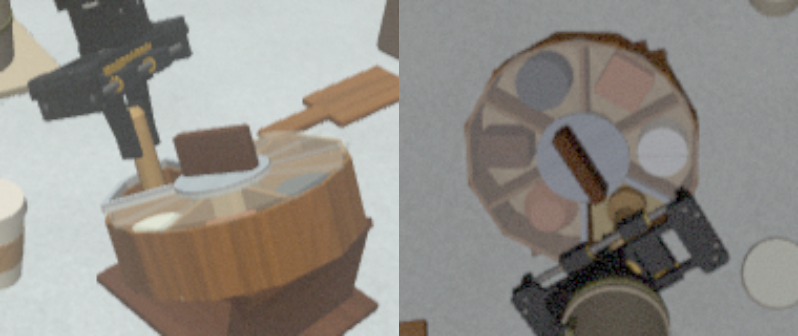

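>>> arm_command(deltas=[0, 0, 0, 0, 0, 0, 0, 0, 0, 0, 0, 0, 0, 0, 0, 0, 0, 0, 0, 0, 0, 0, 0, 0, 0, 0, 0, 0, 0, 0, 0, 0, 0, 0, 0, 0], hand=0.6)

```text
time: 17.92
ee_pos: [0.4734, 0.03, 0.1342]
eef_rot: [-0.482, 0.211, -0.46, 0.715]
ft_force: [-0.2, 1.0, 0.2]
width: 0.0522
```

```bash
python3 f.py; python3 chk.py o .05
```

```text
17.925 foot -0.054462118693378955 Fax [-0.17022616  1.05801776  0.13754039] [-0.23539243  0.65585519 -0.02321667] 0.05218515755741362 [-0.03 -0.25 -0.07  2.35 -0.15  0.56 -1.02]
0.05218515755741362 [-0.21420849  1.04391012  0.17793894] [-0.032 -0.248 -0.074  2.35  -0.152  0.561 -1.021]
t 17.93 F [-0.2  1.   0.2] ee [0.4734 0.03   0.1342] w 0.0522
delta [-0.0006, -0.0155, 0.0001] [0.1, 0.0, -0.0]
height above mouth 0.03453788130662104 foot -0.054462118693378955
```

View pics/o.png

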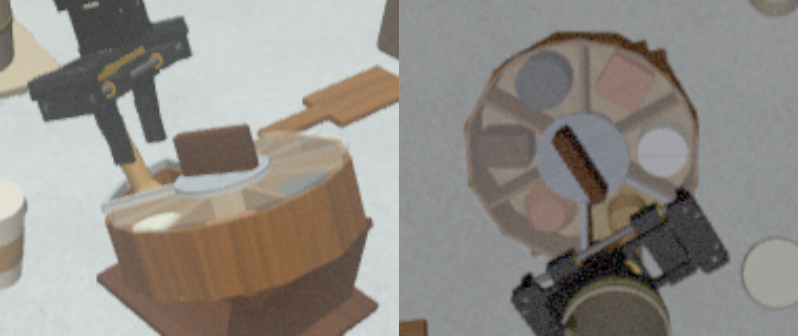

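```bash
python3 - <<'E'
from mv import *
p=r.camera('scene');t=r.camera('top')
a=cv2.resize(p['image'][150:220,270:340,::-1],None,fx=5.5,fy=5.5,interpolation=cv2.INTER_CUBIC);b=cv2.resize(t['image'][200:270,170:240,::-1],None,fx=5.5,fy=5.5,interpolation=cv2.INTER_CUBIC)
cv2.imwrite('pics/o2.png',np.uint8(255*(np.hstack([a,b])/255.)**.5))
E
```

```text
(no output)
```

View pics/o2.png

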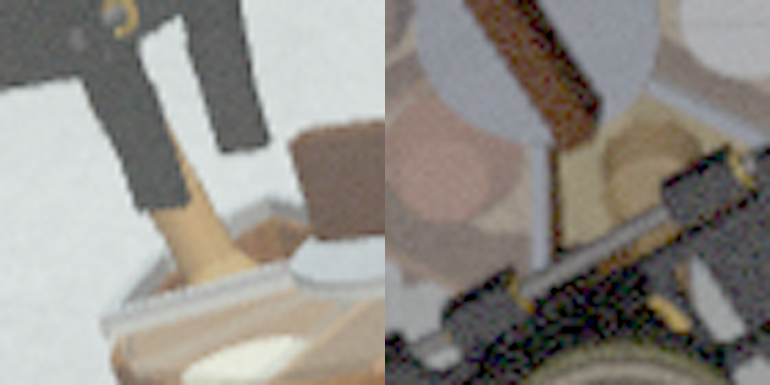

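>>> arm_command(deltas=[0, 0, 0, 0, 0, 0, 0, 0, 0, 0, 0, 0, 0, 0, 0, 0, 0, 0, 0, 0, 0, 0, 0, 0], hand=1)

```text
time: 18.62
ee_pos: [0.4734, 0.03, 0.1342]
eef_rot: [-0.482, 0.211, -0.46, 0.715]
ft_force: [0.1, 0.9, 0.7]
width: 0.0829
```

```bash
python3 f.py;python3 - <<'E'
from mv import *
p=r.camera('scene');t=r.camera('top')
a=cv2.resize(p['image'][150:220,270:340,::-1],None,fx=5.5,fy=5.5,interpolation=cv2.INTER_CUBIC);b=cv2.resize(t['image'][200:270,170:240,::-1],None,fx=5.5,fy=5.5,interpolation=cv2.INTER_CUBIC)
cv2.imwrite('pics/o3.png',np.uint8(255*(np.hstack([a,b])/255.)**.5))
E
```

```text
18.625 foot -0.05444566969016018 Fax [0.36586459 1.00010673 0.41221311] [-0.16603151  0.64926894  0.00981518] 0.08293038930444548 [-0.03 -0.25 -0.07  2.35 -0.15  0.56 -1.02]
```

View pics/o3.png

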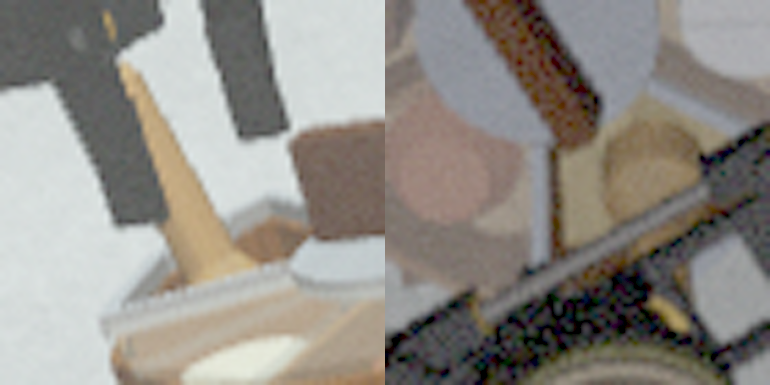

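>>> arm_command(deltas=[0, -0.01, 0, 0, 0, 0, 0, -0.02, 0, 0, 0, 0, 0, -0.03, 0, 0, 0, 0, 0, -0.045, 0, 0, 0, 0, 0, -0.06, 0, 0, 0, 0])

```text
time: 19.35
ee_pos: [0.4458, 0.0231, 0.1883]
eef_rot: [-0.482, 0.211, -0.46, 0.715]
ft_force: [0.1, -0.5, -0.1]
width: 0.0872
```

```bash
python3 f.py; python3 chk.py p .15
```

```text
19.35 foot 0.00661690203104974 Fax [ 0.06001659 -0.47531021 -0.11923033] [-0.26166063  0.62621192 -0.00782263] 0.08724040705743026 [-0.02 -0.4  -0.07  2.33 -0.15  0.73 -1.02]
0.08724040705743026 [ 0.10776894 -0.46157622 -0.13809746] [-0.017 -0.398 -0.068  2.329 -0.149  0.732 -1.021]
t 19.35 F [ 0.1 -0.5 -0.1] ee [0.4458 0.0231 0.1883] w 0.0872
delta [-0.0007, -0.0544, -0.0001] [0.1, 0.0, -0.0]
height above mouth 0.09561690203104974 foot 0.00661690203104974
```

View pics/p.png

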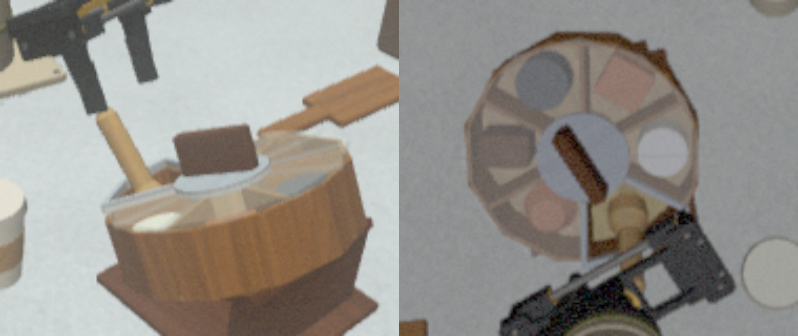

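>>> arm_command(deltas=[0, -0.015, 0, 0, 0, 0, 0, -0.03, 0, 0, 0, 0, 0, -0.04, 0, 0, 0, 0, 0, -0.04, 0, 0, 0, 0])

```text
time: 19.95
ee_pos: [0.4282, 0.0187, 0.2231]
eef_rot: [-0.482, 0.21, -0.46, 0.715]
ft_force: [-0.1, -0.2, 0.8]
width: 0.0872
```

```bash
python3 chk.py q1 .15; python3 - <<'E'
from mv import *
s=r.read_state();Rv=R.from_quat(s['eef_rot']).as_matrix();print(Rv.T@[0,0,1])
j=np.radians(-57);y=np.array([0,0,-1.]);x=np.array([np.cos(j),np.sin(j),0]);Rt=np.column_stack([x,y,np.cross(x,y)])
delta([.43,0.02,.36],Rt)
E
```

```text
0.08719684224451205 [-0.13438587 -0.22943715  0.77811458] [ 0.003 -0.48  -0.071  2.304 -0.153  0.84  -1.013]
t 19.95 F [-0.1 -0.2  0.8] ee [0.4282 0.0187 0.2231] w 0.0872
delta [-0.0008, -0.0151, -0.0003] [0.0, 0.0, -0.0]
height above mouth 0.13487177418332727 foot 0.045871774183327274
[ 0.14159829 -0.88386554  0.44579326]
t 20.05 F [ 0.7 -0.8 -0.3] ee [0.4279 0.0187 0.2221] w 0.0869
delta [0.0194, -0.1208, 0.0636] [-26.5, -1.5, 8.8]
```

View pics/q1.png

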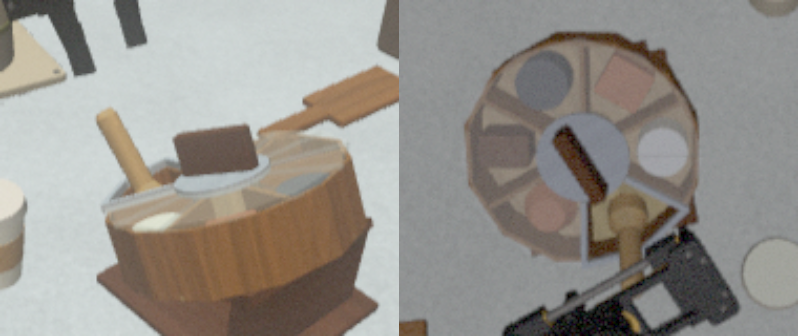

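Clear of the stamp. Go up and untilt so I can inspect.

>>> arm_command(deltas=[0.008, -0.052, 0.026, 0, 0, 0, 0.011, -0.07, 0.036, -5, 0, 1.5, 0.019, -0.121, 0.064, -26.5, -1.5, 8.8, 0.019, -0.121, 0.064, -26.5, -1.5, 8.8, 0.019, -0.121, 0.064, -26.5, -1.5, 8.8, 0.019, -0.121, 0.064, -26.5, -1.5, 8.8, 0.019, -0.121, 0.064, -26.5, -1.5, 8.8])

```text
time: 20.92
ee_pos: [0.4293, 0.0204, 0.3606]
eef_rot: [-0.621, 0.337, -0.338, 0.622]
ft_force: [-0.4, 1.1, 0.1]
width: 0.0868
```

```bash
python3 - <<'E'
from mv import *
s=r.read_state();Rv=R.from_quat(s['eef_rot']).as_matrix();print(Rv[:,1],s['ee_pos'],s['joint_positions'])
delta([.38,-.2,.36],Rv);delta([.36,.3,.33],Rv)
E
```

```text
[ 1.56262649e-03 -8.31939823e-05 -9.99998776e-01] [0.42933878 0.02042086 0.36064793] [ 0.19650899 -0.12880073 -0.3092235   1.67613783 -0.03884832  1.58665213
 -1.10541992]
t 20.93 F [-0.4  1.1  0.1] ee [0.4293 0.0204 0.3606] w 0.0868
delta [0.1579, 0.0006, -0.1615] [0.0, 0.0, 0.0]
t 20.93 F [-0.4  1.1  0.1] ee [0.4293 0.0204 0.3606] w 0.0868
delta [-0.2722, 0.0305, 0.0942] [0.0, 0.0, 0.0]
```

>>> arm_command(deltas=[-0.27, 0, 0.094, 0, 0, 0, -0.27, 0, 0.094, 0, 0, 0, -0.27, 0, 0.094, 0, 0, 0, -0.27, 0, 0.094, 0, 0, 0, -0.27, 0, 0.094, 0, 0, 0, -0.27, 0, 0.094, 0, 0, 0, -0.27, 0, 0.094, 0, 0, 0])

```text
time: 21.8
ee_pos: [0.3616, 0.297, 0.3609]
eef_rot: [-0.621, 0.337, -0.338, 0.621]
ft_force: [-0.5, -0.9, 0.7]
width: 0.0867
```

```bash
python3 - <<'E'
import pickle
from mv import *
G,az,th,dr,c=ctx();M=pt(G,az,.084,dr,c)
P={n:r.camera(n) for n in('top','scene')};pickle.dump(P,open('p_end.pkl','wb'))
p=P['top'];s=P['scene']
a=cv2.resize(p['image'][140:258,138:255,::-1],None,fx=3.3,fy=3.3,interpolation=cv2.INTER_CUBIC)
b=cv2.resize(s['image'][140:258,270:387,::-1],None,fx=3.3,fy=3.3,interpolation=cv2.INTER_CUBIC)
cv2.imwrite('pics/e1.png',np.uint8(255*(np.hstack([a,b])/255.)**.6))
cv2.imwrite('pics/e2.png',cv2.resize(s['image'][:,:,::-1],(800,600)))
print([(o['conf'],o['centre']) for q in('square_stamp','coffee_cup','round_stamp') for o in r.boxes_of(s,q)])
print(r.read_state()['ee_pos'],r.read_state()['time'])
E
```

```text
[(0.94, [303.1, 179.5]), (0.69, [261.7, 189.9]), (0.18, [194.1, 350.6]), (0.79, [216.2, 235.2]), (0.73, [182.5, 300.4])]
[0.3619456  0.29729137 0.36083178] 22.05
```

View pics/e1.png

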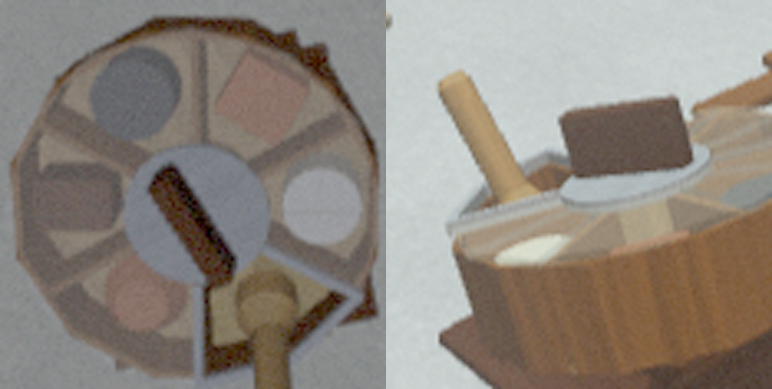

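View pics/e2.png

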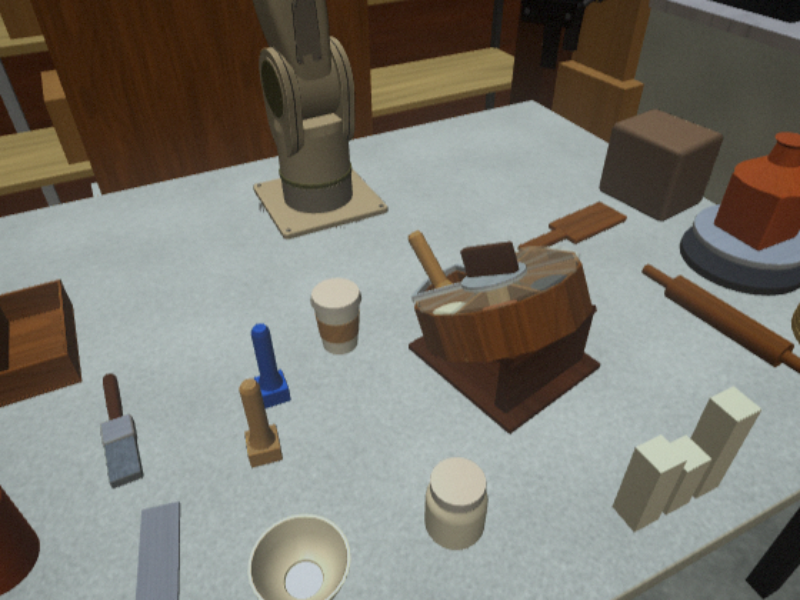

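```bash
python3 - <<'E'
import pickle
from mv import *
P=pickle.load(open('p_end.pkl','rb'));t,s=P['top'],P['scene']
G,az,th,dr,c=ctx();F=frame(az);M=pt(G,az,.084,dr,c)
im=np.hstack([cv2.resize(t['image'][215:290,190:250,::-1],None,fx=6,fy=6,interpolation=cv2.INTER_CUBIC),cv2.resize(s['image'][150:225,270:330,::-1],None,fx=6,fy=6,interpolation=cv2.INTER_CUBIC)])
cv2.imwrite('pics/e3.png',np.uint8(255*(im/255.)**.5))
def pl(p,a,b):
    o,d1=ray(p,a);_,d2=ray(p,b);n=np.cross(d1,d2);return n/np.linalg.norm(n),o
n1,o1=pl(t,(218.5,228),(220,256.3));n2,o2=pl(s,(290.5,164.5),(309,197))
d=np.cross(n1,n2);d/=np.linalg.norm(d);d*=np.sign(d[2])
print(d,np.arccos(d@F[:,2]),'axis in drum frame',F.T@d)
# top of handle: point on line nearest scene ray
X0=np.linalg.lstsq(np.array([n1,n2,d]),np.array([n1@o1,n2@o2,d@M]),rcond=None)[0]
o,v=ray(s,(290.5,164.5));A=np.column_stack([d,-v]);k=np.linalg.lstsq(A,o-X0,rcond=None)[0]
top=X0+k[0]*d;B=top-d*.132;print('top',top,'base',B,'in bay_floor frame h',(F.T@(B-M))+[0,0,.07],np.linalg.norm(B-(M-.07*F[:,2])))
E
```

```text
[-0.76329081 -0.15981603  0.62597602] 0.4062933060080558 axis in drum frame [-0.38711429 -0.07956877  0.91859204]
top [0.41598189 0.01845535 0.15101946] base [0.51673628 0.03955106 0.06839062] in bay_floor frame h [0.00838434 0.00063957 0.02559049] 0.026936578748622875
```

View pics/e3.png

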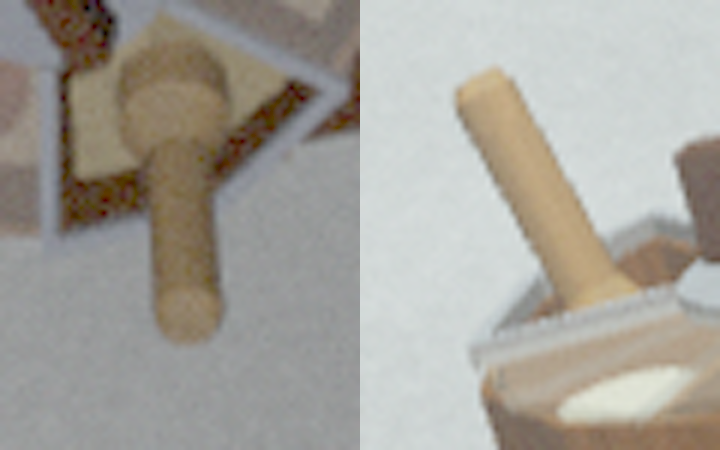

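```bash
python3 - <<'E'
from bench import r
r.close_job();print(r.read_state()['time'])
E
```

```text
the job is handed in; nothing more can be done
the job is handed in; nothing more can be done
```

I turned the cover about 174° by its bar, so the framed opening lies over the empty compartment. In the last pictures the frame's sides sit over that compartment's walls. I then lowered the round stamp foot first until it touched the false floor, about 54 mm below the cover's top face. It was let go there and the job was handed in at about 22 s.

- **Touchdown force:** the last downward step raised the contact force to about 28 N, more than I wanted but under the 60 N limit. I eased it to about 8 N before opening the fingers.
- **Stamp does not stand straight:** once released it tipped outward, and its handle appears to lean on the opening's outer frame. From the two camera views I measured:

| Measure | Value | Limit |
|---|---|---|
| Lean from the turning axis | about 0.41 rad | 0.55 rad |
| Underside's centre above the drum's floor | about 26 mm | 34 mm |
| Distance from bay_floor | about 27 mm | 50 mm |

- **At rest:** the stamp kept the same lean from release through the final picture.
- **Square stamp and cup:** both stand upright. The network's pixel positions for the square stamp differed by a few pixels from the start and for the cup by about one, which I took as detection noise.
- **Arm:** it was clear of everything at the end.

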